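Wring the gauge blocks onto the platen and set the selector to measure

ROBOT

A 7-joint arm with a two-finger parallel gripper is mounted at the origin on a cart in front of the work surface, level with it; the furniture and walls round the work are solid. World frame = base frame: x ahead of the robot, y to its left, z up, the work surface at z = 0. Lengths are in m, angles in rad, forces in N, time in s.
With the tool pointing down it reaches from about 0.4 to 0.85 m from the base axis. Payload 10.4 kg.
Tool frame: the origin (TCP) lies midway between the tips of the shut fingers; the grasp point (between the pads) lies 19 mm behind it; z points along the fingers, y is the line along which they close (so a half turn about z gives the same grasp; the last joint's range is limited). The gripper opens to 87 mm and grips with 3 to 60 N. Pads are 19 mm wide; open, the fingers measure 117 mm over their backs; the gripper's body (75 mm by 190 mm) begins 51 mm behind the grasp point.
Start: joints at [1.129, 0.332, -0.065, 1.46, 0.022, 1.35, -0.088], TCP at [0.254, -0.571, 0.185] pointing down, gripper open.
Joint ranges: [-2.6, 2.6], [-0.5, 2.12], [-1.47, 1.34], [0.16, 2.42], [-1.27, 4.41], [0.06, 2.06], [-2.6, 2.6]. Speed limits (rad/s): [2.22, 2.22, 2.79, 2.79, 3.14, 3.14, 3.14].

INTERFACE

Orientations are given as a unit quaternion [x, y, z, w].
In Python, from bench import r gives the robot as it stands.
- The arm moves only by the tool apply_moves, never from a script. Its argument "steps" is a list of rows, each a list of 7 numbers: the turn, a rotation vector about the tool's x, y, z in rad, then the shift along the tool's x, y, z in mm, then the opening, from -1 (shut) to 1 (fully open). In form: [[ax, ay, az, x, y, z, claw], ...]. A call has 1 to 20 rows; each row is the pose to reach, as a shift and turn from the pose commanded when the call began, along the tool's axes at that moment; what a row does not reach only later rows make up. A row lasts 1/12 s, in which the tool goes at most 41.7 mm and 7.16 degrees, less where a joint would pass 70% of its speed; a pose out of reach is approached as far as the arm can. A call with a gripper value outside its range is refused whole. The fingers move at their own pace and stop on an object; "force" is the grip in N (left out, the last holds). Time passes only in rows, so rows that repeat a pose let the fingers close. It gives the time, the measured TCP pose, the force, the opening and the grip force at its end, in the units of the state.
- r.read_state(): the state, without advancing time (a new reading comes with each control period).
- r.camera(name): name is "scene" or "top"; returns a dict with "pixels" (420x560x3 uint8, red, green, blue), "z_map" (420x560 float32, m along the optical axis (not along the pixel's ray), 0 where there is no reading), "fovy" (degrees; the focal length in pixels is half the picture's height over the tangent of half this angle, whatever the lens; pixels are square), "cx", "cy" (the principal point, pixels), "position" and "orientation" of the camera in the world. Camera axes: x right, y down, z forward; pixel columns grow to the right and rows downward; lengths in m; the calibration is good to about 2 mm. A picture is of the moment at which its call begins.
- r.close_job(): hands the job in; it is judged then, once.
The state is a dict: "time": time; "joint_positions": joint angles; "joint_vel": joint speeds; "joint_torque": joint torques, N m; "ee_pos": TCP position; "eef_rot": TCP orientation; "ft_force": force on the tool from outside, world axes, zero at the start; "torque": the same for the moment, N m; "width": finger opening in m; "grip_force": force on a finger pad.
Only numpy, scipy, OpenCV 4.12 (cv2) and the standard library are available. Lean on these libraries where they do the work, as an engineer would, in place of code of your own. Each camera call takes 0.05 s, during which the arm holds its last target. There are 200 camera calls.

TASK

Turn the selector dial so that its pointer is at the single stud (load), then wring every gauge block on the bench onto the steel platen: set each one down, the same face down as on the bench, lengthwise at the open end of a free lane, and slide it face on face along the lane, under the keeper finger, until its end is squarely against the stop. When all the blocks are home and released, turn the dial to the pair of studs (measure). Do not disturb the beaker or the roll of tape.

Things in the scene. Friction and masses are not known exactly. Their poses are not given: they have to be found in the camera images.
- dial (a joint): angle in rad of the selector dial, positive anticlockwise seen from above. Three spring detents: +0.9 = pointer at the single stud (load), 0 = at the pair of studs (measure; pointer along the console's +x), -0.9 = at the three studs (off); end stops +-0.98. About 0.15 N m turns it out of a detent; let go near a detent it snaps in and stays
- dial_grip (a point): on the dial's black grip bar, 26 mm above the console's top; the vertical axis of turning is 2 mm behind this point along the pointer. x axis = direction of the pointer (white line on top). The bar is 46 mm long, 12 mm wide, 28 mm high; its top is 9 mm above this point, its foot 19 mm below it, on a round skirt 52 mm in diameter
- console: grey selector console with the dial on its top, 100 x 104 x 47 mm, fixed to the bench (its place differs from start to start); origin under its centre, the dial's axis 12 mm from the centre towards -x, studs on the +x side of the dial
- platen: fixed dark steel platen with five lanes, 290 mm wide (y), its flat top 14 mm above the bench, from x = -61 mm (edge towards the robot) to x = +31 mm, where a rail 40 mm high is the stop. Ribs 10 mm high run between the lanes from x = -30 mm to the stop. Five posts on the rail, 61 mm high in all, carry a keeper finger each. Origin at bench level, mid-width. Place and yaw vary
- seat_1 (a point): leftmost seat of the platen: where a block's centre lies when it is home, end against the stop (18 mm above the platen's top); x is the way in. The lane between the ribs is 38 mm wide. Its keeper finger, 18 mm wide, reaches 14 mm out from the stop, 39 mm clear above the platen's top, so a block must be slid in from the front. Lanes are 56 mm apart
- seat_2 (a point): second from the left seat of the platen: where a block's centre lies when it is home, end against the stop (18 mm above the platen's top); x is the way in. The lane between the ribs is 38 mm wide. Its keeper finger, 18 mm wide, reaches 14 mm out from the stop, 39 mm clear above the platen's top, so a block must be slid in from the front. Lanes are 56 mm apart
- seat_3 (a point): middle seat of the platen: where a block's centre lies when it is home, end against the stop (18 mm above the platen's top); x is the way in. The lane between the ribs is 38 mm wide. Its keeper finger, 18 mm wide, reaches 14 mm out from the stop, 39 mm clear above the platen's top, so a block must be slid in from the front. Lanes are 56 mm apart
- seat_4 (a point): second from the right seat of the platen: where a block's centre lies when it is home, end against the stop (18 mm above the platen's top); x is the way in. The lane between the ribs is 38 mm wide. Its keeper finger, 18 mm wide, reaches 14 mm out from the stop, 39 mm clear above the platen's top, so a block must be slid in from the front. Lanes are 56 mm apart
- seat_5 (a point): rightmost seat of the platen: where a block's centre lies when it is home, end against the stop (18 mm above the platen's top); x is the way in. The lane between the ribs is 38 mm wide. Its keeper finger, 18 mm wide, reaches 14 mm out from the stop, 39 mm clear above the platen's top, so a block must be slid in from the front. Lanes are 56 mm apart
- block_1_centre (a point): centre of a steel gauge block, 55 mm long (its x) x 30 mm wide (y) x 36 mm high (z), 0.3 to 0.5 kg; three to five such equal blocks rest on the bench before the platen, on their 55 x 30 mm faces (None if absent). Any block may go to any free seat, either end first
- block_1: the same gauge block 1; origin at the centre of its underside
- block_2_centre (a point): centre of a steel gauge block, 55 mm long (its x) x 30 mm wide (y) x 36 mm high (z), 0.3 to 0.5 kg; three to five such equal blocks rest on the bench before the platen, on their 55 x 30 mm faces (None if absent). Any block may go to any free seat, either end first
- block_2: the same gauge block 2; origin at the centre of its underside
- block_3_centre (a point): centre of a steel gauge block, 55 mm long (its x) x 30 mm wide (y) x 36 mm high (z), 0.3 to 0.5 kg; three to five such equal blocks rest on the bench before the platen, on their 55 x 30 mm faces (None if absent). Any block may go to any free seat, either end first
- block_3: the same gauge block 3; origin at the centre of its underside
- block_4_centre (a point): centre of a steel gauge block, 55 mm long (its x) x 30 mm wide (y) x 36 mm high (z), 0.3 to 0.5 kg; three to five such equal blocks rest on the bench before the platen, on their 55 x 30 mm faces (None if absent). Any block may go to any free seat, either end first
- block_4: the same gauge block 4; origin at the centre of its underside
- block_5_centre (a point): centre of a steel gauge block, 55 mm long (its x) x 30 mm wide (y) x 36 mm high (z), 0.3 to 0.5 kg; three to five such equal blocks rest on the bench before the platen, on their 55 x 30 mm faces (None if absent). Any block may go to any free seat, either end first
- block_5: the same gauge block 5; origin at the centre of its underside
- beaker: bystander: clear beaker, 58 mm in diameter, 62 mm high, left of the platen; origin at the centre of its foot
- tape_roll: bystander: roll of tape, 52 mm in diameter, 19 mm high, lying to the left in front of the platen; origin at the centre of its underside
Not all that is in view belongs to the job. What is shaped like the block_1 but orange or pink is not meant. Of the things that look like the console, the larger one is meant.

How it is judged:
By the outcome, as a careful person would: the job done as asked, in the order asked, and still so for the second after the job is handed in, with the robot touching nothing.
Of block_1, block_2, block_3, block_4, block_5 only 3 to 5 are there at a start; the rules pass over those that are not, and their reading is None.
At some moment in a run one of block_1, block_2, block_3, block_4, block_5 may be knocked a few centimetres aside while the robot is not near it.
Once in a run the grip may slacken for a moment while it holds something.
It also fails if it takes over 210 s, if anything falls off the work surface, if the arm or the gripper's body presses on something with over 40 N, if the wrist force passes 120 N, or if a joint passes its speed limit or range.

## Working session

There is one attempt and no reset: what is moved stays moved. The work goes in short steps, Python scripts to look and compute and a tool call to move; the robot and the scene stay as the last step left them, time stands still between calls to the robot, and variables do not carry over. Pictures are saved under pics/ and viewed, at most 17 in all, crops included, and the job is handed in when it is done.

Besides the shell and the picture viewer there is one more tool, called after ">>>" as name(argument=value, ...) on one line, values as JSON. apply_moves: Moves the arm, as the interface text tells. Its arguments: {"type":"object","properties":{"steps":{"type":"array","items":{"type":"array","items":{"type":"number"}}},"force":{"type":"number"}},"required":["steps"]}

```bash
mkdir -p pics; cat > h.py <<'E'
import numpy as np, cv2
from scipy.spatial.transform import Rotation as R
from bench import r
def cloud(c):
    H,W=c["z_map"].shape; f=H/2/np.tan(np.radians(c["fovy"])/2)
    u,v=np.meshgrid(np.arange(W),np.arange(H)); z=c["z_map"]
    p=np.stack([(u-c["cx"])/f*z,(v-c["cy"])/f*z,z],-1)
    P=p@R.from_quat(c["orientation"]).as_matrix().T+c["position"]
    P[z==0]=np.nan
    return P
def save(c,n): cv2.imwrite("pics/"+n+".png",c["pixels"][...,::-1])
E
python3 - <<'E'
from h import *
for n in("top","scene"):
    c=r.camera(n); save(c,n+"0"); print(n,c["position"],c["orientation"],c["fovy"],c["cx"],c["cy"]); np.save(n+"0.npy",cloud(c)); np.save(n+"0rgb.npy",c["pixels"])
s=r.read_state(); print(s)
E
```

```text
top [-0.16035747 -0.4187672   1.56322432] [ 0.80492915 -0.54415363  0.13324404 -0.19552984] 44.64536829667024 278.93125907908905 202.9980208112923
scene [-0.15143253 -1.10303575  0.91663725] [ 0.84815038 -0.2671089   0.14254917 -0.43471082] 54.88336357947739 279.86063580558186 212.22724412558483
{'time': 0.1, 'joint_positions': array([ 1.12941599,  0.33280782, -0.06467605,  1.4608579 ,  0.02156198,
        1.34987721, -0.08848394]), 'joint_vel': array([ 0.00019032, -0.00142212,  0.00069111, -0.00160469,  0.00053914,
        0.00039747, -0.00136101]), 'joint_torque': array([ 4.23851179e-04, -6.24545360e+01,  2.41092662e-02, -3.90720999e+01,
       -6.14078692e-02,  3.66218237e-02,  2.72304658e-05]), 'ee_pos': array([ 0.25399159, -0.57063915,  0.18443371]), 'eef_rot': array([ 9.78157218e-01,  2.07865488e-01, -1.43678383e-04, -6.11869349e-04]), 'ft_force': array([-0.12670826, -0.26700318,  0.27806358]), 'torque': array([ 0.03768118,  0.03540188, -0.00556274]), 'grip_force': 0.0, 'width': 0.08706914671203039}
```

View pics/top0.png

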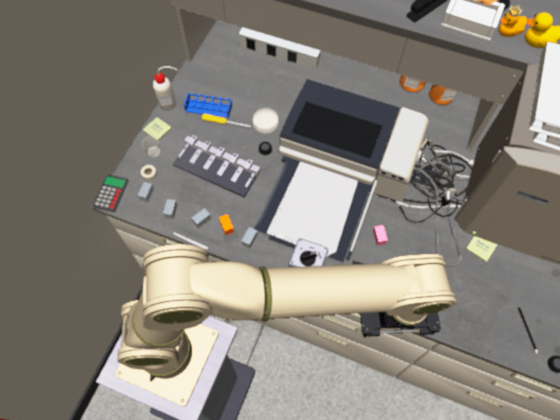

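View pics/scene0.png

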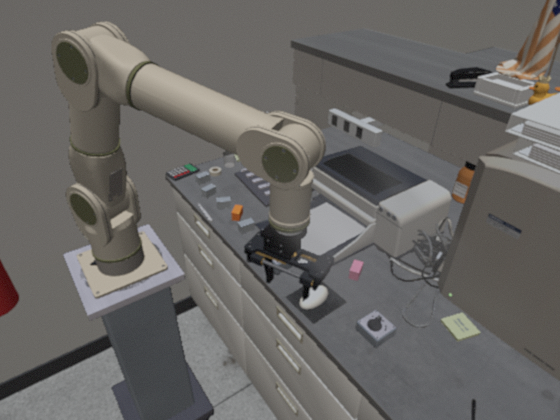

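```bash
cat > seg.py <<'E'
from h import *
def plateau(P,zlo,zhi,box,amin=15):
    z=P[...,2]
    x0,x1,y0,y1=box
    m=((z>zlo)&(z<zhi)&(P[...,0]>x0)&(P[...,0]<x1)&(P[...,1]>y0)&(P[...,1]<y1)).astype(np.uint8)
    n,l,s,_=cv2.connectedComponentsWithStats(m,connectivity=4)
    out=[]
    for i in range(1,n):
        if s[i,4]<amin: continue
        q=P[l==i]; rc=cv2.minAreaRect((q[:,:2]*1000).astype(np.float32))
        v,u=np.argwhere(l==i).mean(0)
        out.append((s[i,4],(int(u),int(v)),q.mean(0).round(4),[np.round(a,1) for a in rc]))
    return out
E
python3 - <<'E'
from seg import *
P=np.load("top0.npy")
for uv in [(145,190),(170,208),(201,216),(226,223),(249,236),(309,253),(150,172),(148,145),(217,165)]: print(uv,P[uv[1],uv[0]].round(4))
print(P[190:215,185,2].round(3))
print("blocks");[print(*o) for o in plateau(P,.026,.045,(.1,.8,-.5,.5))]
print("console");[print(*o) for o in plateau(P,.042,.055,(.1,.8,-.8,.5))]
print("dial");[print(*o) for o in plateau(P,.06,.09,(.2,.7,-.7,.5))]
print("platen");[print(*o) for o in plateau(P,.008,.02,(.2,.8,-.7,.5))]
print("scene")
P=np.load("scene0.npy")
[print(*o) for o in plateau(P,.03,.055,(.1,.9,-.9,.6))]
c=cv2.imread("pics/top0.png"); cv2.imwrite("pics/crop0.png",cv2.resize(c[120:280,90:350],None,fx=3,fy=3,interpolation=cv2.INTER_CUBIC))
E
```

```text
(145, 190) [0.4511 0.3155 0.0348]
(170, 208) [0.4213 0.2044 0.0354]
(201, 216) [0.4353 0.097  0.0301]
(226, 223) [0.4403 0.0072 0.0367]
(249, 236) [ 0.4276 -0.0805  0.0318]
(309, 253) [ 0.4248 -0.2873  0.0824]
(150, 172) [5.359e-01 3.509e-01 3.000e-04]
(148, 145) [0.6314 0.4093 0.0068]
(217, 165) [0.6469 0.1397 0.0084]
[ 0.002 -0.003  0.003  0.004  0.007 -0.009 -0.007 -0.001  0.001  0.001
 -0.001  0.002 -0.005 -0.003 -0.007 -0.    -0.003  0.002  0.003 -0.004
 -0.008 -0.006  0.001 -0.002  0.001]
blocks
266 (123, 141) [0.6007 0.4824 0.0356] [array([609.4, 481.7]), array([ 11.1, 374.5]), np.float64(89.8)]
31 (186, 138) [0.6909 0.2771 0.0375] [array([693.9, 277.6]), array([17.6, 25.7]), np.float64(87.1)]
40 (149, 141) [0.6318 0.3961 0.0366] [array([628.3, 395.5]), array([21.9, 45.8]), np.float64(52.8)]
54 (198, 143) [0.6882 0.2302 0.0375] [array([689.8, 231.8]), array([38.4, 29. ]), np.float64(80.5)]
44 (152, 150) [0.6041 0.3678 0.0353] [array([606.5, 370.3]), array([25. , 50.1]), np.float64(47.3)]
60 (211, 149) [0.6833 0.1741 0.0366] [array([684., 175.]), array([38.4, 26.7]), np.float64
[... 6967 characters left out ...]
368] [array([ 871.5, -591.3]), array([68.1, 35. ]), np.float64(70.8)]
17 (432, 257) [ 0.8257 -0.5936  0.0396] [array([ 826.3, -593.4]), array([17.9,  7.2]), np.float64(44.6)]
43 (277, 263) [ 0.3943 -0.3306  0.0419] [array([ 394. , -330.1]), array([20.8, 36. ]), np.float64(43.4)]
126 (355, 266) [ 0.5947 -0.4776  0.0348] [array([ 596.5, -476.5]), array([57. , 29.9]), np.float64(31.9)]
20 (439, 268) [ 0.7927 -0.6412  0.0456] [array([ 799.3, -638.4]), array([28.9, 10.1]), np.float64(23.7)]
95 (314, 292) [ 0.4174 -0.4884  0.0333] [array([ 414.8, -490.2]), array([56.2, 35.5]), np.float64(36.6)]
615 (375, 325) [ 0.4775 -0.6773  0.0354] [array([ 481.5, -674.1]), array([79.9, 81. ]), np.float64(0.4)]
```

View pics/crop0.png

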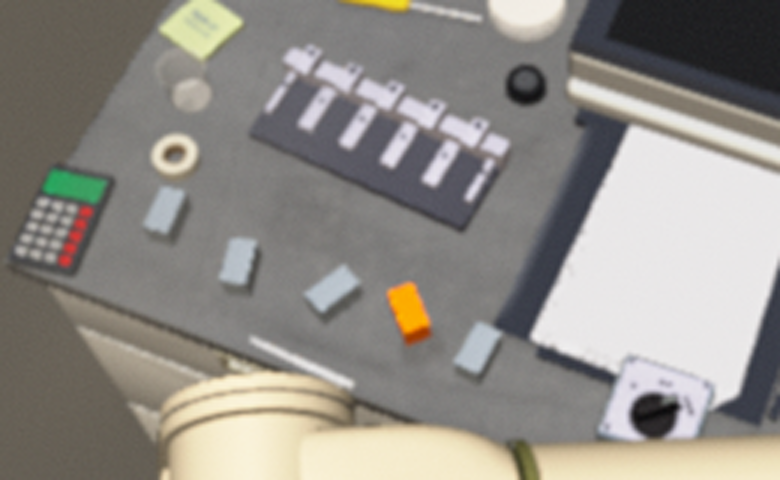

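The top picture shows the large console at (309,253), its pointer on the right, which is "off" (-0.9). The blocks are at (144,189), (168,206), (199,215) and (248,235), with the orange decoy at (225,222). The platen is at (214,165), with all lanes free. The scene picture shows the smaller console at (375,325).

```bash
cat > go.py <<'E'
from h import *
def row(x,y,z,psi,s=None,flip=None):
    """row to put TCP at x,y,z (m) pointing down with tool y at yaw psi deg (mod 180 unless flip is given)"""
    s=s or r.read_state(); R0=R.from_quat(s["eef_rot"]); p=np.array(s["ee_pos"])
    az=np.degrees(np.arctan2(y,x))
    if flip is None: psi=az+((psi-az+90)%180-90)
    a=np.radians(psi); ty=np.array([np.cos(a),np.sin(a),0]); tz=np.array([0,0,-1.]); 
    R1=R.from_matrix(np.stack([np.cross(ty,tz),ty,tz],1))
    rv=(R0.inv()*R1).as_rotvec(); d=R0.inv().apply(np.array([x,y,z])-p)*1000
    print("row",[round(float(v),3) for v in rv]+[round(float(v),1) for v in d],"n>=",round(max(np.degrees(np.linalg.norm(rv))/7.16,np.linalg.norm(d)/41.7),1),"rel",round(psi-az))
E
cat > fitp.py <<'E'
from h import *
from scipy.optimize import differential_evolution as DE
def H(u,v):
    h=np.full(u.shape,0.); ins=(u>-61)&(u<31)&(abs(v)<145); h[ins]=14
    w=(v+28)%56-28
    h[ins&(u>-30)&((abs(w)>19)|(abs(v)>131))]=24
    return h
def fit(Ps):
    Q=np.concatenate([P.reshape(-1,3) for P in Ps]); Q=Q[np.isfinite(Q).all(1)]*1000
    Q=Q[(abs(Q[:,0]-625)<140)&(abs(Q[:,1]-140)<190)]
    def cost(p):
        c,s=np.cos(p[2]),np.sin(p[2]); d=Q[:,:2]-p[:2]; u=d@[c,s]; v=d@[-s,c]
        k=(u<15)&(u>-90)&(abs(v)<175)
        k2=(u>36)&(u<40)&(abs(v)<140)
        return np.minimum(abs(Q[k,2]-H(u[k],v[k])),9).sum()/k.sum() + np.minimum(abs(Q[k2,2]-40),9).mean()*.05
    o=DE(cost,[(600,680),(110,170),(-.2,.05)],seed=1,popsize=20,tol=1e-6)
    return o.x,o.fun
E
python3 - <<'E'
from go import *
from fitp import fit
print(fit([np.load("top0.npy")])); print(fit([np.load("scene0.npy")]))
psi=2-51.6-90
print(psi); row(.4203,-.2842,.17,psi,flip=1)
E
```

```text
(array([ 6.68271058e+02,  1.62581359e+02, -6.98457209e-02]), np.float64(nan))
(array([ 6.68271058e+02,  1.62581359e+02, -6.98457209e-02]), np.float64(nan))
-139.6
row [-0.001, 0.001, 1.284, 268.4, -194.0, 14.7] n>= 10.3 rel -106fitp.py:15: RuntimeWarning: Mean of empty slice.
  return np.minimum(abs(Q[k,2]-H(u[k],v[k])),9).sum()/k.sum() + np.minimum(abs(Q[k2,2]-40),9).mean()*.05
  ret = ret.dtype.type(ret / rcount)
fitp.py:15: RuntimeWarning: invalid value encountered in scalar divide
  return np.minimum(abs(Q[k,2]-H(u[k],v[k])),9).sum()/k.sum() + np.minimum(abs(Q[k2,2]-40),9).mean()*.05
```

>>> apply_moves(steps=[[0, 0, 1.284, 268.4, -194, 14.7, -0.1], [0, 0, 1.284, 268.4, -194, 14.7, -0.1], [0, 0, 1.284, 268.4, -194, 14.7, -0.1], [0, 0, 1.284, 268.4, -194, 14.7, -0.1], [0, 0, 1.284, 268.4, -194, 14.7, -0.1], [0, 0, 1.284, 268.4, -194, 14.7, -0.1], [0, 0, 1.284, 268.4, -194, 14.7, -0.1], [0, 0, 1.284, 268.4, -194, 14.7, -0.1], [0, 0, 1.284, 268.4, -194, 14.7, -0.1], [0, 0, 1.284, 268.4, -194, 14.7, -0.1], [0, 0, 1.284, 268.4, -194, 14.7, -0.1], [0, 0, 1.284, 268.4, -194, 14.7, -0.1], [0, 0, 1.284, 268.4, -194, 14.7, -0.1], [0, 0, 1.284, 268.4, -194, 14.7, -0.1], [0, 0, 1.284, 268.4, -194, 14.7, -0.1], [0, 0, 1.284, 268.4, -194, 14.7, -0.1]])

```text
time: 1.43
ee_pos: [0.4203, -0.2848, 0.1704]
eef_rot: [0.908, -0.419, -0.0, 0.0]
ft_force: [-0.4, 0.0, 0.7]
width: 0.0391
grip_force: 0.0
```

```bash
sed -i 's/k.sum() + .*/(k.sum()+1)/' fitp.py; python3 - <<'E'
from go import *
from fitp import fit
for n in("top0","scene0"):
    P=np.load(n+".npy"); q=P[np.isfinite(P).all(-1)]; q=q[(abs(q[:,0]-.625)<.14)&(abs(q[:,1]-.14)<.19)]; print(P.dtype,q.shape)
    print(fit([P]))
s=r.read_state(); print(s["time"],s["ee_pos"],s["joint_positions"],s["width"])
row(.4203,-.2842,.059,-139.6,flip=1)
E
```

```text
float64 (7250, 3)
(array([ 6.39373072e+02,  1.43642070e+02, -7.66447423e-02]), np.float64(3.6293103443148325))
float64 (1813, 3)
(array([ 6.40952367e+02,  1.41326256e+02, -9.33783539e-02]), np.float64(2.79515426182523))
1.4333 [ 0.42031633 -0.28482321  0.17039709] [ 0.69828226  0.09442861 -0.20416608  1.77808319  0.02001565  1.27115436
 -1.94581031] 0.03912954607674437
row [0.0, 0.0, 0.002, -0.5, -0.4, 111.4] n>= 2.7 rel -106
```

>>> apply_moves(steps=[[0, 0, 0, -0.5, -0.4, 40, -0.1], [0, 0, 0, -0.5, -0.4, 80, -0.1], [0, 0, 0, -0.5, -0.4, 100, -0.1], [0, 0, 0, -0.5, -0.4, 111.4, -0.1], [0, 0, 0, -0.5, -0.4, 111.4, -0.1], [0, 0, 0, -0.5, -0.4, 111.4, -1], [0, 0, 0, -0.5, -0.4, 111.4, -1], [0, 0, 0, -0.5, -0.4, 111.4, -1], [0, 0, 0, -0.5, -0.4, 111.4, -1], [0, 0, 0, -0.5, -0.4, 111.4, -1], [0, 0, 0, -0.5, -0.4, 111.4, -1]], force=25)

```text
time: 2.35
ee_pos: [0.4208, -0.2842, 0.0596]
eef_rot: [0.908, -0.419, 0.0, 0.0]
ft_force: [0.5, 0.4, 0.3]
width: 0.007
grip_force: 0.0
```

```bash
python3 - <<'E'
from h import *
s=r.read_state(); print(s["width"],s["grip_force"],s["ft_force"])
a=r.camera("top"); b=r.camera("scene")
A=cv2.resize(a["pixels"][200:300,240:380],(560,400)); B=cv2.resize(b["pixels"][220:300,220:332],(560,400))
cv2.imwrite("pics/d1.png",np.vstack([A,B])[...,::-1][:, :].copy()[::1][:600] if 0 else cv2.resize(np.hstack([A,B]),(800,286))[...,::-1])
E
```

```text
0.0069742576490136625 0.0 [0.52790521 0.3899386  0.2782247 ]
```

View pics/d1.png

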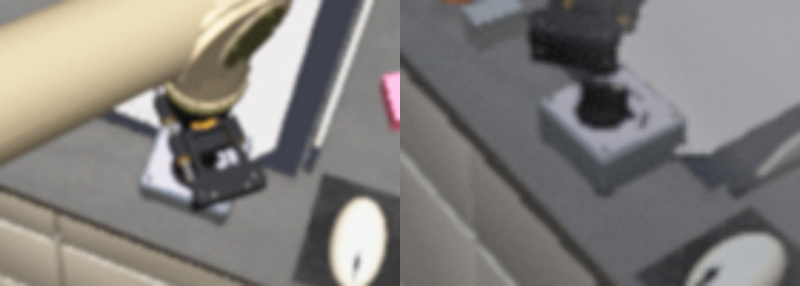

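>>> apply_moves(steps=[[0, 0, 0, 0, 0, 0, -1], [0, 0, 0, 0, 0, 0, -1], [0, 0, 0, 0, 0, 0, -1]])

```text
time: 2.7
ee_pos: [0.4205, -0.284, 0.059]
eef_rot: [0.908, -0.419, 0.0, 0.0]
ft_force: [0.4, 0.4, 0.7]
width: 0.0007
grip_force: 0.0
```

```bash
python3 - <<'E'
from h import *
b=r.camera("scene"); P=cloud(b)
cv2.imwrite("pics/d2.png",cv2.resize(b["pixels"][200:320,200:360],(800,600),interpolation=cv2.INTER_CUBIC)[...,::-1])
a=r.camera("top"); A=cloud(a)
for n,Q in(("scene",P),("top",A)):
  m=(abs(Q[...,0]-.42)<.07)&(abs(Q[...,1]+.284)<.07)&(Q[...,2]>.055)&(Q[...,2]<.13)
  for lo in np.arange(.055,.13,.015):
    k=m&(Q[...,2]>=lo)&(Q[...,2]<lo+.015)
    if k.sum(): print(n,round(lo,3),k.sum(),Q[k].mean(0).round(4),Q[k].min(0).round(3),Q[k].max(0).round(3))
E
```

```text
scene 0.055 59 [ 0.4168 -0.2928  0.0619] [ 0.396 -0.309  0.055] [ 0.434 -0.267  0.07 ]
scene 0.07 67 [ 0.4192 -0.2897  0.0785] [ 0.401 -0.308  0.07 ] [ 0.437 -0.268  0.084]
scene 0.085 5 [ 0.4142 -0.2905  0.0977] [ 0.407 -0.297  0.096] [ 0.42  -0.283  0.1  ]
top 0.055 25 [ 0.4166 -0.2863  0.0609] [ 0.394 -0.325  0.056] [ 0.465 -0.263  0.069]
top 0.07 23 [ 0.4217 -0.2923  0.0786] [ 0.403 -0.305  0.072] [ 0.435 -0.271  0.085]
top 0.085 1 [ 0.4154 -0.2899  0.0984] [ 0.415 -0.29   0.098] [ 0.415 -0.29   0.098]
top 0.1 2 [ 0.4122 -0.2875  0.1037] [ 0.406 -0.295  0.103] [ 0.418 -0.28   0.104]
```

View pics/d2.png

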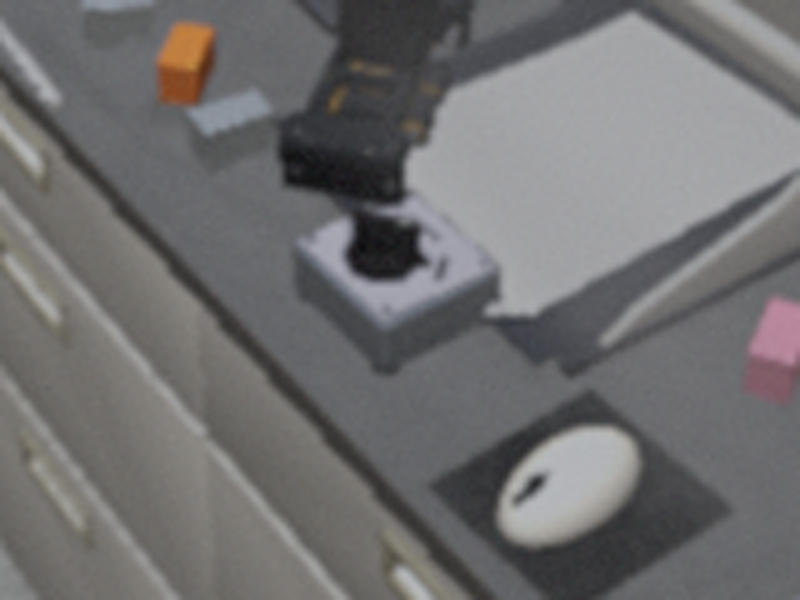

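>>> apply_moves(steps=[[0, 0, -0.1, 0, 0, 0, -1], [0, 0, -0.2, 0, 0, 0, -1], [0, 0, -0.3, 0, 0, 0, -1], [0, 0, -0.3, 0, 0, 0, -1]])

```text
time: 3.13
ee_pos: [0.4205, -0.2839, 0.059]
eef_rot: [0.961, -0.277, -0.0, -0.0]
ft_force: [-0.3, -0.0, -0.1]
width: 0.0006
grip_force: 0.0
```

```bash
python3 - <<'E'
from h import *
s=r.read_state(); print(s["width"],s["grip_force"],s["ft_force"],s["torque"],s["ee_pos"])
E
```

```text
0.0006264512526506661 0.0 [-0.27321657 -0.04701525 -0.11948177] [ 0.07621199  0.02759936 -0.08024166] [ 0.42046706 -0.28392413  0.05901084]
```

>>> apply_moves(steps=[[0, 0, 0, 0, 0, -20, -1], [0, 0, 0, 0, 0, -40, -1], [0, 0, 0, 0, 0, -60, -1], [0, 0, 0, 0, 0, -60, -1]])

```text
time: 3.47
ee_pos: [0.4224, -0.2851, 0.1229]
eef_rot: [0.96, -0.281, 0.003, 0.001]
ft_force: [0.9, -0.1, 0.5]
width: 0.0004
grip_force: 0.0
```

```bash
python3 - <<'E'
from h import *
b=r.camera("scene"); P=cloud(b)
print(r.read_state()["ee_pos"])
cv2.imwrite("pics/d3.png",cv2.resize(b["pixels"][200:290,240:360],(800,600),interpolation=cv2.INTER_CUBIC)[...,::-1])
for n,Q in(("scene",P),):
  m=(abs(Q[...,0]-.42)<.07)&(abs(Q[...,1]+.284)<.07)&(Q[...,2]>.05)
  for lo in np.arange(.05,.19,.01):
    k=m&(Q[...,2]>=lo)&(Q[...,2]<lo+.01)
    if k.sum(): print(n,round(lo,3),k.sum(),Q[k].mean(0).round(4),Q[k].min(0).round(3),Q[k].max(0).round(3))
E
```

```text
[ 0.42169399 -0.2847377   0.12101741]
scene 0.05 92 [ 0.4129 -0.2944  0.0537] [ 0.394 -0.329  0.05 ] [ 0.467 -0.243  0.06 ]
scene 0.06 33 [ 0.4178 -0.2924  0.0657] [ 0.404 -0.308  0.06 ] [ 0.434 -0.274  0.07 ]
scene 0.07 36 [ 0.4176 -0.2915  0.0758] [ 0.404 -0.311  0.07 ] [ 0.433 -0.272  0.08 ]
scene 0.08 32 [ 0.4209 -0.2894  0.0823] [ 0.407 -0.307  0.08 ] [ 0.437 -0.271  0.085]
scene 0.15 3 [ 0.4199 -0.2916  0.1589] [ 0.415 -0.295  0.159] [ 0.425 -0.288  0.159]
scene 0.16 17 [ 0.4151 -0.2925  0.1658] [ 0.407 -0.297  0.162] [ 0.425 -0.286  0.17 ]
scene 0.17 1 [ 0.4115 -0.2929  0.1711] [ 0.412 -0.293  0.171] [ 0.412 -0.293  0.171]
```

View pics/d3.png

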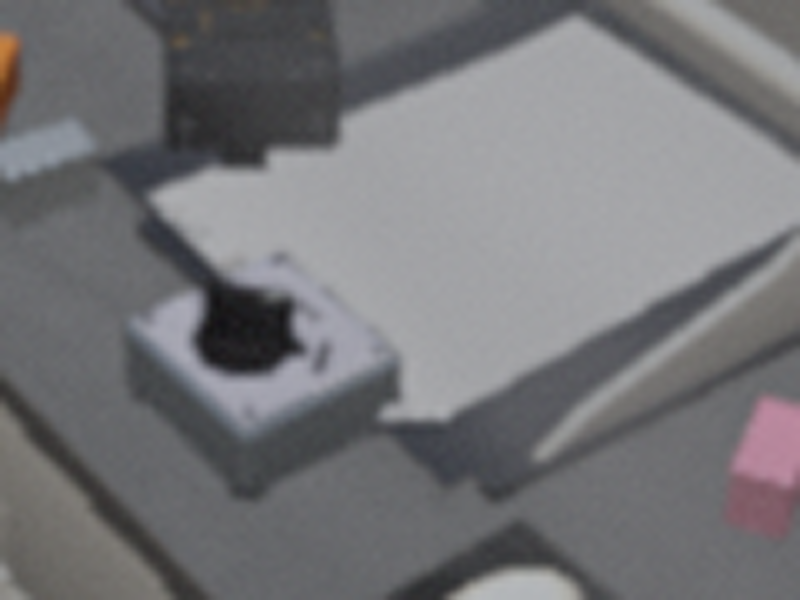

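```bash
python3 - <<'E'
from h import *
Q=np.load("scene0.npy"); ok=np.isfinite(Q).all(-1)
m=ok&(np.hypot(Q[...,0]-.254,Q[...,1]+.571)<.12)&(Q[...,2]>.06)&(Q[...,2]<.4)
for lo in np.arange(.06,.4,.02):
    k=m&(Q[...,2]>=lo)&(Q[...,2]<lo+.02)
    if k.sum(): print(round(lo,3),k.sum(),Q[k].mean(0).round(3),Q[k].min(0).round(3),Q[k].max(0).round(3))
E
```

```text
0.2 1 [ 0.229 -0.532  0.219] [ 0.229 -0.532  0.219] [ 0.229 -0.532  0.219]
0.22 81 [ 0.25  -0.576  0.231] [ 0.221 -0.623  0.222] [ 0.285 -0.527  0.24 ]
0.24 77 [ 0.243 -0.564  0.25 ] [ 0.22  -0.626  0.24 ] [ 0.278 -0.525  0.26 ]
0.26 61 [ 0.234 -0.547  0.268] [ 0.219 -0.627  0.26 ] [ 0.267 -0.52   0.279]
0.28 99 [ 0.242 -0.595  0.295] [ 0.185 -0.664  0.281] [ 0.32  -0.507  0.3  ]
0.3 596 [ 0.233 -0.588  0.311] [ 0.182 -0.671  0.3  ] [ 0.323 -0.501  0.32 ]
0.32 1230 [ 0.251 -0.59   0.332] [ 0.181 -0.672  0.32 ] [ 0.322 -0.473  0.34 ]
0.34 293 [ 0.236 -0.568  0.349] [ 0.21  -0.596  0.34 ] [ 0.283 -0.532  0.36 ]
0.36 108 [ 0.232 -0.571  0.365] [ 0.211 -0.596  0.36 ] [ 0.277 -0.534  0.379]
0.38 329 [ 0.223 -0.574  0.392] [ 0.2   -0.609  0.38 ] [ 0.278 -0.528  0.4  ]
```

The fingertips show about 38 mm above the reported TCP: in the first image at z≈0.222 against 0.184, and again now. The reported tool z is therefore biased. I'll correct for it and approach with care.

```bash
sed -i 's/p=np.array(s\["ee_pos"\])/p=np.array(s["ee_pos"])+[0,0,.038]/' go.py; python3 - <<'E'
from go import *
row(.4203,-.2845,.1,-139.6,flip=1)
E
```

```text
row [-0.0, -0.004, 0.297, -1.5, 0.5, 59.0] n>= 2.4 rel -106
```

>>> apply_moves(steps=[[0, -0.004, 0.1, 0, 0, 0, -0.1], [0, -0.004, 0.2, 0, 0, 0, -0.1], [0, -0.004, 0.297, -1.5, 0.5, 0, -0.1], [0, -0.004, 0.297, -1.5, 0.5, 10, -0.1], [0, -0.004, 0.297, -1.5, 0.5, 30, -0.1], [0, -0.004, 0.297, -1.5, 0.5, 59, -0.1], [0, -0.004, 0.297, -1.5, 0.5, 70, -0.1], [0, -0.004, 0.297, -1.5, 0.5, 80, -0.1], [0, -0.004, 0.297, -1.5, 0.5, 88, -0.1], [0, -0.004, 0.297, -1.5, 0.5, 96, -0.1], [0, -0.004, 0.297, -1.5, 0.5, 96, -0.1]])

```text
time: 4.43
ee_pos: [0.4185, -0.2833, 0.022]
eef_rot: [0.909, -0.418, -0.002, -0.001]
ft_force: [-0.8, 1.1, -0.1]
width: 0.0391
grip_force: 0.0
```

>>> apply_moves(steps=[[0, 0, 0, 0, 0, 0, -1], [0, 0, 0, 0, 0, 0, -1], [0, 0, 0, 0, 0, 0, -1], [0, 0, 0, 0, 0, 0, -1], [0, 0, 0, 0, 0, 0, -1], [0, 0, 0, 0, 0, 0, -1], [0, 0, 0, 0, 0, 0, -1]], force=25)

```text
time: 5.02
ee_pos: [0.4196, -0.2834, 0.0235]
eef_rot: [0.909, -0.418, -0.001, -0.001]
ft_force: [1.9, 1.2, 4.2]
width: 0.0118
grip_force: 25.0
```

>>> apply_moves(steps=[[0, 0, -0.1, 0, 0, 0, -1], [0, 0, -0.2, 0, 0, 0, -1], [0, 0, -0.3, 0, 0, 0, -1], [0, 0, -0.4, 0, 0, 0, -1], [0, 0, -0.5, 0, 0, 0, -1], [0, 0, -0.6, 0, 0, 0, -1], [0, 0, -0.7, 0, 0, 0, -1], [0, 0, -0.8, 0, 0, 0, -1], [0, 0, -0.9, 0, 0, 0, -1], [0, 0, -1.0, 0, 0, 0, -1], [0, 0, -1.1, 0, 0, 0, -1], [0, 0, -1.2, 0, 0, 0, -1], [0, 0, -1.3, 0, 0, 0, -1], [0, 0, -1.4, 0, 0, 0, -1], [0, 0, -1.5, 0, 0, 0, -1], [0, 0, -1.6, 0, 0, 0, -1], [0, 0, -1.7, 0, 0, 0, -1], [0, 0, -1.8, 0, 0, 0, -1], [0, 0, -1.8, 0, 0, 0, -1]])

```text
time: 6.6
ee_pos: [0.4199, -0.2878, 0.0236]
eef_rot: [0.891, 0.454, -0.0, 0.001]
ft_force: [6.4, -13.5, -9.9]
width: 0.0119
grip_force: 25.0
```

```bash
python3 - <<'E'
from go import *
s=r.read_state(); print(s["torque"],s["ft_force"],s["joint_positions"][6],s["width"])
m=R.from_quat(s["eef_rot"]).as_matrix(); print(np.degrees(np.arctan2(m[1,1],m[0,1]))+90)
E
```

```text
[-3.25982769 -1.52814304 -0.12394232] [  6.41448671 -13.5392775   -9.94597496] -0.23110971700730457 0.011862974620968877
53.96335989244575
```

>>> apply_moves(steps=[[0, 0, 0, 0, 0, 0, -0.1], [0, 0, 0, 0, 0, 0, -0.1], [0, 0, 0, 0, 0, 0, -0.1], [0, 0, 0, 0, 0, 0, -0.1], [0, 0, 0, 0, 0, -30, -0.1], [0, 0, 0, 0, 0, -70, 0.2], [0, 0, 0, 0, 0, -110, 0.2], [0, 0, 0, 0, 0, -110, 0.2]])

```text
time: 7.27
ee_pos: [0.4228, -0.2854, 0.1405]
eef_rot: [0.892, 0.452, 0.002, 0.003]
ft_force: [0.7, 0.8, 0.8]
width: 0.0492
grip_force: 0.0
```

```bash
python3 - <<'E'
from go import *
from fitp import fit
from seg import plateau
c=r.camera("top"); save(c,"t1"); P=cloud(c); b=r.camera("scene"); save(b,"s1"); S=cloud(b)
for Q in(P,S):
    [print(*o) for o in plateau(Q,.028,.042,(.35,.56,-.18,.4),30)]
    print(fit([Q]))
    k=(abs(Q[...,0]-.42)<.04)&(abs(Q[...,1]+.285)<.04)&(Q[...,2]>.076)&(Q[...,2]<.087)
    q=Q[k][:,:2]*1000
    if len(q)>8: print(len(q),q.mean(0),cv2.minAreaRect(q.astype(np.float32)))
cv2.imwrite("pics/d4.png",np.hstack([cv2.resize(c["pixels"][225:285,270:350],(400,300),interpolation=2),cv2.resize(b["pixels"][210:285,245:345],(400,300),interpolation=2)])[...,::-1])
row(.4283,-.079,.12,90-2.4)
E
```

```text
126 (143, 189) [0.4518 0.32   0.0346] [array([453.7, 319.9]), array([54.3, 32.9]), np.float64(5.7)]
132 (168, 206) [0.4251 0.2124 0.0349] [array([425.3, 212.5]), array([56.7, 32.1]), np.float64(15.5)]
143 (199, 215) [0.4345 0.0997 0.0348] [array([434.8,  99.5]), array([33.4, 55.8]), np.float64(63.4)]
(array([ 6.39484677e+02,  1.43794479e+02, -7.53150082e-02]), np.float64(3.5934281208813585))
44 [ 418.15896763 -285.48604908] ((419.268310546875, -285.20819091796875), (37.83429718017578, 13.535786628723145), 52.832481384277344)
66 (201, 174) [0.4509 0.3149 0.0346] [array([453.3, 315.8]), array([56.2, 34. ]), np.float64(2.9)]
74 (207, 187) [0.4236 0.2078 0.0341] [array([424.8, 210.9]), array([57.8, 36.1]), np.float64(10.1)]
82 (222, 199) [0.4318 0.0939 0.0347] [array([433.2,  95.4]), array([35.8, 54.4]), np.float64(61.1)]
82 (236, 209) [0.4408 0.0059 0.0347] [array([442.8,   8.2]), array([59.9, 30.6]), np.float64(43.8)]
99 (245, 222) [ 0.4264 -0.083   0.0348] [array([428.4, -81.1]), array([36.2, 56.2]), np.float64(84.1)]
(array([ 6.36765431e+02,  1.39882042e+02, -1.34882273e-01]), np.float64(2.901771038471474))
35 [ 418.77506326 -286.56067775] ((418.8829040527344, -285.4971008300781), (44.4392204284668, 9.656012535095215), 55.114994049072266)
row [-0.001, 0.001, 0.98, 170.4, -114.7, 52.7] n>= 7.8 rel -82
```

View pics/d4.png

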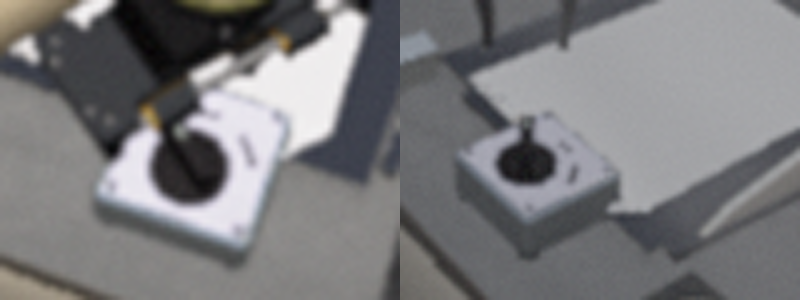

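Both views show the bar pointing at the single stud, at about 53–55°. Next I'll go to the rightmost block.

```bash
python3 - <<'E'
from go import *
row(.4283,-.0795,.10,87,flip=1)
E
```

```text
row [-0.001, -0.001, -2.151, 170.0, -114.4, 72.7] n>= 17.2 rel 98
```

>>> apply_moves(steps=[[0, 0, -0.12, 20, -14, 0, 0.3], [0, 0, -0.24, 40, -28, 0, 0.3], [0, 0, -0.36, 60, -40, 0, 0.3], [0, 0, -0.48, 80, -54, 0, 0.3], [0, 0, -0.6, 100, -67, 0, 0.3], [0, 0, -0.72, 120, -81, 0, 0.3], [0, 0, -0.84, 140, -94, 10, 0.3], [0, 0, -0.96, 155, -104, 20, 0.3], [0, 0, -1.08, 170, -114.4, 30, 0.3], [0, 0, -1.2, 170, -114.4, 40, 0.3], [0, 0, -1.32, 170, -114.4, 50, 0.3], [0, 0, -1.44, 170, -114.4, 60, 0.3], [0, 0, -1.56, 170, -114.4, 72.7, 0.3], [0, 0, -1.68, 170, -114.4, 72.7, 0.3], [0, 0, -1.8, 170, -114.4, 72.7, 0.3], [0, 0, -1.92, 170, -114.4, 72.7, 0.3], [0, 0, -2.04, 170, -114.4, 72.7, 0.3], [0, 0, -2.151, 170, -114.4, 72.7, 0.3], [0, 0, -2.151, 170, -114.4, 72.7, 0.3], [0, 0, -2.151, 170, -114.4, 72.7, 0.3]])

```text
time: 9.03
ee_pos: [0.4265, -0.0787, 0.0599]
eef_rot: [0.028, 1.0, 0.002, -0.002]
ft_force: [1.0, 1.0, -0.0]
width: 0.0563
grip_force: 0.0
```

```bash
python3 - <<'E'
from go import *
from fitp import fit
from seg import plateau
c=r.camera("top"); save(c,"t2"); P=cloud(c)
[print(*o) for o in plateau(P,.028,.042,(.35,.56,-.18,.4),30)]
s=r.read_state(); print(s["joint_positions"],s["ft_force"]); row(.4283,-.0795,.017,87,flip=1)
E
```

```text
130 (144, 189) [0.4528 0.3198 0.0344] [array([454.4, 321.1]), array([59.1, 34.1]), np.float64(3.0)]
84 (168, 204) [0.4324 0.2163 0.035 ] [array([428.3, 212.9]), array([54.9, 31.2]), np.float64(19.1)]
77 (225, 224) [0.4342 0.0062 0.0348] [array([440.2,   8.2]), array([47., 30.]), np.float64(46.5)]
117 (247, 236) [ 0.4222 -0.0771  0.0352] [array([424.5, -77.5]), array([31.4, 47.6]), np.float64(88.5)]
[ 0.79928382  0.08639473 -0.73428486  2.05345448  0.06421994  1.0294379
  1.54757539] [ 0.09003553 -0.09852994  0.47952835]
row [0.003, -0.005, -0.004, -2.0, -0.9, 81.1] n>= 1.9 rel 98
```

>>> apply_moves(steps=[[0.003, -0.005, -0.004, -2, -0.9, 20, 0.3], [0.003, -0.005, -0.004, -2, -0.9, 40, 0.3], [0.003, -0.005, -0.004, -2, -0.9, 60, 0.3], [0.003, -0.005, -0.004, -2, -0.9, 75, 0.3], [0.003, -0.005, -0.004, -2, -0.9, 81, 0.3], [0.003, -0.005, -0.004, -2, -0.9, 81, 0.3], [0.003, -0.005, -0.004, -2, -0.9, 81, -1], [0.003, -0.005, -0.004, -2, -0.9, 81, -1], [0.003, -0.005, -0.004, -2, -0.9, 81, -1], [0.003, -0.005, -0.004, -2, -0.9, 81, -1], [0.003, -0.005, -0.004, -2, -0.9, 81, -1], [0.003, -0.005, -0.004, -2, -0.9, 81, -1]], force=40)

```text
time: 10.08
ee_pos: [0.4294, -0.0798, -0.0197]
eef_rot: [0.025, 1.0, -0.0, 0.001]
ft_force: [-1.5, 0.1, 5.3]
width: 0.0296
grip_force: 39.9
```

```bash
cat > plc.py <<'E'
from go import *
O=np.array([.6395,.1437]); YAW=-.078
def lane(i,u):
    v=(3-i)*.056; c,s=np.cos(YAW),np.sin(YAW); return O+u*np.array([c,s])+v*np.array([-s,c])
E
python3 - <<'E'
from plc import *
s=r.read_state(); print(s["width"],s["grip_force"],s["ft_force"])
print(lane(5,-.033),lane(5,.0035))
x,y=lane(5,-.033); row(x,y,.060,90+np.degrees(YAW),flip=1)
E
```

```text
0.029573707367371475 39.92235839366913 [-1.47464043  0.13067795  5.32179588]
[0.59787319 0.03461192] [0.63426221 0.03176781]
row [-0.001, 0.003, 0.029, -162.7, 122.5, -41.4] n>= 5.0 rel 82
```

>>> apply_moves(steps=[[0, 0, 0, 0, 0, -20, -1], [0, 0, 0, 0, 0, -41.4, -1], [0, 0, 0.029, -40, 30, -41.4, -1], [0, 0, 0.029, -70, 53, -41.4, -1], [0, 0, 0.029, -100, 75, -41.4, -1], [0, 0, 0.029, -130, 98, -41.4, -1], [0, 0, 0.029, -150, 113, -41.4, -1], [0, 0, 0.029, -162.7, 122.5, -41.4, -1], [0, 0, 0.029, -162.7, 122.5, -41.4, -1], [0, 0, 0.029, -162.7, 122.5, -41.4, -1]])

```text
time: 10.92
ee_pos: [0.597, 0.0354, 0.0206]
eef_rot: [0.038, 0.999, -0.0, 0.0]
ft_force: [-0.1, -0.0, -3.8]
width: 0.0296
grip_force: 39.9
```

```bash
python3 - <<'E'
from plc import *
from fitp import fit
s=r.read_state(); print(s["width"],s["grip_force"],s["ft_force"])
c=r.camera("top"); b=r.camera("scene"); P=cloud(c)
cv2.imwrite("pics/p1.png",np.hstack([cv2.resize(c["pixels"][120:225,150:290],(400,300),interpolation=2),cv2.resize(b["pixels"][140:230,210:330],(400,300),interpolation=2)])[...,::-1])
x,y=lane(5,-.033); row(x,y,.033,90+np.degrees(YAW),flip=1)
E
```

```text
0.029599343589682584 39.9157190322876 [-0.06513062 -0.03357376 -3.77365587]
row [-0.001, 0.0, -0.0, -1.3, 0.9, 25.9] n>= 0.6 rel 82
```

View pics/p1.png

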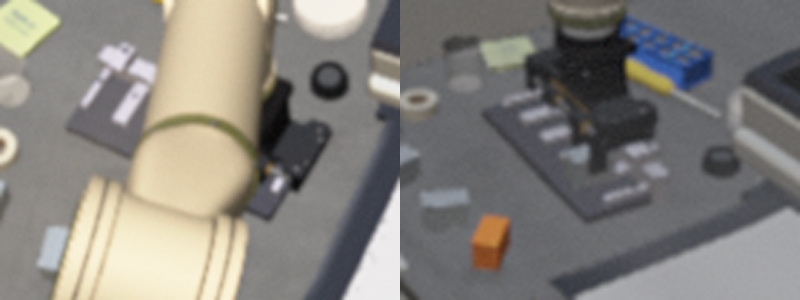

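>>> apply_moves(steps=[[0, 0, 0, -1.3, 0.9, 10, -1], [0, 0, 0, -1.3, 0.9, 20, -1], [0, 0, 0, -1.3, 0.9, 24, -1], [0, 0, 0, -1.3, 0.9, 26, -1], [0, 0, 0, -1.3, 0.9, 27, -1], [0, 0, 0, -1.3, 0.9, 27.5, -1]])

```text
time: 11.52
ee_pos: [0.5974, 0.0346, -0.0056]
eef_rot: [0.039, 0.999, -0.001, -0.001]
ft_force: [-12.9, -3.7, 16.3]
width: 0.0294
grip_force: 39.9
```

>>> apply_moves(steps=[[0, 0, 0, -4, 0, 0, -1], [0, 0, 0, -8, 0, 0, -1], [0, 0, 0, -12, 0, 0, -1], [0, 0, 0, -16, 0, 0, -1], [0, 0, 0, -20, 0, 0, -1], [0, 0, 0, -24, 0, 0, -1], [0, 0, 0, -27, 0, 0, -1], [0, 0, 0, -30, 0, 0, -1], [0, 0, 0, -30, 0, 0, -1]])

```text
time: 12.27
ee_pos: [0.6277, 0.0325, -0.0055]
eef_rot: [0.039, 0.999, -0.001, -0.0]
ft_force: [-8.3, -2.2, 9.8]
width: 0.0297
grip_force: 39.9
```

>>> apply_moves(steps=[[0, 0, 0, -2, 0, 0, -1], [0, 0, 0, -4, 0, 0, -1], [0, 0, 0, -6, 0, 0, -1], [0, 0, 0, -6, 0, 0, -1]])

```text
time: 12.6
ee_pos: [0.6335, 0.032, -0.0055]
eef_rot: [0.039, 0.999, -0.001, -0.0]
ft_force: [-9.4, -2.5, 10.3]
width: 0.0294
grip_force: 39.9
```

>>> apply_moves(steps=[[0, 0, 0, -1, 0, 0, -1], [0, 0, 0, -2, 0, 0, -1], [0, 0, 0, -3, 0, 0, -1], [0, 0, 0, -3, 0, 0, -1]])

```text
time: 12.93
ee_pos: [0.6347, 0.0319, -0.0055]
eef_rot: [0.039, 0.999, -0.001, -0.002]
ft_force: [-19.1, -2.6, 16.9]
width: 0.0296
grip_force: 39.9
```

>>> apply_moves(steps=[[0, 0, 0, -1, 0, 0, -1], [0, 0, 0, -1.5, 0, 0, -1], [0, 0, 0, -1.5, 0, 0, -1]])

```text
time: 13.18
ee_pos: [0.6347, 0.0318, -0.0055]
eef_rot: [0.039, 0.999, -0.002, -0.003]
ft_force: [-25.7, -3.4, 23.2]
width: 0.0298
grip_force: 40.0
```

```bash
python3 - <<'E'
from plc import *
s=r.read_state(); print(s["ee_pos"],s["ft_force"],s["torque"],s["width"])
E
```

```text
[ 0.63471255  0.03184766 -0.00552469] [-25.73882785  -3.37247079  23.22822096] [-0.55295128  5.5516328  -0.1056428 ] 0.02980488989764558
```

>>> apply_moves(steps=[[0, 0, 0, 2, 0, -0.5, -1], [0, 0, 0, 2, 0, -0.5, -0.08], [0, 0, 0, 2, 0, -0.5, -0.08], [0, 0, 0, 2, 0, -0.5, -0.08], [0, 0, 0, 2, 0, -20, -0.08], [0, 0, 0, 2, 0, -45, -0.08], [0, 0, 0, 40, 0, -60, 0.2], [0, 0, 0, 80, 0, -60, 0.3], [0, 0, 0, 120, -10, -60, 0.3], [0, 0, 0, 160, 20, -60, 0.3], [0, 0, 0, 180, 50, -60, 0.3], [0, 0, 0, 180, 50, -60, 0.3]])

```text
time: 14.18
ee_pos: [0.4601, 0.1015, 0.0542]
eef_rot: [0.036, 0.999, -0.0, 0.001]
ft_force: [-0.7, 0.7, 0.1]
width: 0.0564
grip_force: 0.0
```

```bash
python3 - <<'E'
from plc import *
from seg import plateau
c=r.camera("top"); b=r.camera("scene"); P=cloud(c); S=cloud(b)
for Q in (P,S): [print(*o) for o in plateau(Q,.028,.042,(.35,.56,-.18,.4),30)]
for Q in (P,S): print("on platen"); [print(*o) for o in plateau(Q,.043,.056,(.57,.66,-.02,.32),20)]
cv2.imwrite("pics/p2.png",np.hstack([cv2.resize(c["pixels"][120:225,150:290],(400,300),interpolation=2),cv2.resize(b["pixels"][140:230,210:330],(400,300),interpolation=2)])[...,::-1])
s=r.read_state(); print(s["ee_pos"],s["ft_force"],s["width"])
E
```

```text
110 (143, 189) [0.4519 0.3218 0.0353] [array([452.8, 322.5]), array([54.7, 33.4]), np.float64(8.3)]
147 (199, 215) [0.4342 0.0996 0.0343] [array([434.1,  99.7]), array([35. , 55.8]), np.float64(60.9)]
131 (225, 222) [0.4425 0.0106 0.0353] [array([443.8,  11.5]), array([60.1, 30.2]), np.float64(44.0)]
66 (201, 174) [0.4515 0.3159 0.034 ] [array([451.4, 319.7]), array([57.2, 41.2]), np.float64(13.5)]
74 (207, 187) [0.4237 0.2073 0.0343] [array([425.4, 210.8]), array([58.8, 36.5]), np.float64(14.7)]
80 (222, 199) [0.4319 0.0948 0.0344] [array([433.2,  99.2]), array([40.2, 54.2]), np.float64(67.1)]
84 (236, 209) [0.4423 0.0073 0.0341] [array([443.5,   8.6]), array([62.3, 30.5]), np.float64(45.8)]
on platen
107 (241, 172) [0.632  0.0339 0.0486] [array([632.2,  33.6]), array([31. , 55.2]), np.float64(84.6)]
on platen
69 (274, 189) [0.63   0.0283 0.0484] [array([631.6,  32.3]), array([55. , 36.2]), np.float64(0.5)]
[0.46357715 0.09756822 0.05436036] [ 0.62371771 -0.54615674 -0.29972476] 0.056512827776438526
```

View pics/p2.png

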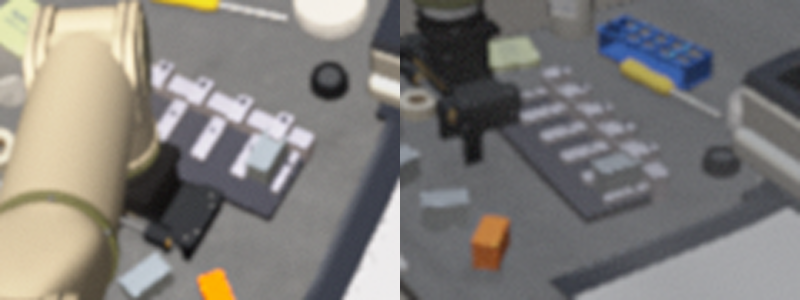

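The block sits home in the rightmost lane, at top (265,155). Next is the third block.

```bash
python3 - <<'E'
from plc import *
row(.4343,.0993,.017,62,flip=1)
E
```

```text
row [-0.0, 0.004, 0.414, 29.6, -0.4, 75.2] n>= 3.3 rel 49
```

>>> apply_moves(steps=[[0, 0.004, 0.12, 15, 0, 0, 0.3], [0, 0.004, 0.24, 29.6, -0.4, 0, 0.3], [0, 0.004, 0.36, 29.6, -0.4, 10, 0.3], [0, 0.004, 0.414, 29.6, -0.4, 20, 0.3], [0, 0.004, 0.414, 29.6, -0.4, 30, 0.3], [0, 0.004, 0.414, 29.6, -0.4, 50, 0.3], [0, 0.004, 0.414, 29.6, -0.4, 66, 0.3], [0, 0.004, 0.414, 29.6, -0.4, 75.2, 0.3], [0, 0.004, 0.414, 29.6, -0.4, 75.2, 0.3], [0, 0.004, 0.414, 29.6, -0.4, 75.2, -1], [0, 0.004, 0.414, 29.6, -0.4, 75.2, -1], [0, 0.004, 0.414, 29.6, -0.4, 75.2, -1], [0, 0.004, 0.414, 29.6, -0.4, 75.2, -1], [0, 0.004, 0.414, 29.6, -0.4, 75.2, -1], [0, 0.004, 0.414, 29.6, -0.4, 75.2, -1]], force=40)

```text
time: 15.53
ee_pos: [0.4349, 0.0982, -0.021]
eef_rot: [0.243, 0.97, 0.0, -0.0]
ft_force: [-0.2, 0.4, 3.1]
width: 0.0293
grip_force: 39.7
```

```bash
python3 - <<'E'
from plc import *
s=r.read_state(); print(s["width"],s["grip_force"],s["ft_force"])
x,y=lane(4,-.033); print(x,y,lane(4,.0035)); row(x,y,.060,90+np.degrees(YAW),flip=1)
E
```

```text
0.02928826537335039 39.695953130722046 [-0.22662846  0.37395947  3.05496384]
0.6022367629194656 0.09044165640690757 [0.63862579 0.08759754]
row [0.0, -0.001, -0.414, -151.1, 72.2, -43.1] n>= 4.1 rel 77
```

>>> apply_moves(steps=[[0, 0, 0, 0, 0, -20, -1], [0, 0, -0.1, -15, 7, -43, -1], [0, 0, -0.2, -40, 19, -43, -1], [0, 0, -0.3, -70, 33, -43, -1], [0, 0, -0.414, -95, 45, -43, -1], [0, 0, -0.414, -120, 57, -43, -1], [0, 0, -0.414, -140, 67, -43, -1], [0, 0, -0.414, -151.1, 72.2, -43, -1], [0, 0, -0.414, -151.1, 72.2, -43, -1], [0, 0, -0.414, -151.1, 72.2, -43, -1]])

```text
time: 16.37
ee_pos: [0.601, 0.0904, 0.0203]
eef_rot: [0.039, 0.999, 0.0, -0.002]
ft_force: [-1.2, 0.1, -5.0]
width: 0.0296
grip_force: 39.7
```

```bash
python3 - <<'E'
from plc import *
s=r.read_state(); print(s["width"],s["grip_force"],s["ft_force"])
b=r.camera("scene"); S=cloud(b)
[print(*o) for o in __import__("seg").plateau(S,.07,.085,(.55,.66,.03,.15),8)]
x,y=lane(4,-.033); row(x,y,.032,90+np.degrees(YAW),flip=1)
E
```

```text
0.029644620962035944 39.710174202919006 [-1.175779    0.06131939 -5.03734152]
63 (258, 180) [0.5901 0.0837 0.0763] [array([591.8,  84. ]), array([43.4, 50. ]), np.float64(26.7)]
row [0.0, -0.004, 0.001, -1.9, 0.1, 26.5] n>= 0.6 rel 77
```

>>> apply_moves(steps=[[0, -0.002, 0, -1.9, 0, 10, -1], [0, -0.002, 0, -1.9, 0, 20, -1], [0, -0.002, 0, -1.9, 0, 25, -1], [0, -0.002, 0, -1.9, 0, 27, -1], [0, -0.002, 0, -1.9, 0, 28, -1], [0, -0.002, 0, -1.9, 0, 28, -1]])

```text
time: 16.92
ee_pos: [0.6024, 0.0899, -0.0069]
eef_rot: [0.039, 0.999, -0.0, -0.001]
ft_force: [-3.7, -0.9, 2.2]
width: 0.0296
grip_force: 39.7
```

Contact with the platen. Now I'll slide it in.

>>> apply_moves(steps=[[0, 0, 0, -4, 0, 0.5, -1], [0, 0, 0, -8, 0, 0.7, -1], [0, 0, 0, -12, 0, 0.7, -1], [0, 0, 0, -16, 0, 0.7, -1], [0, 0, 0, -20, 0, 0.7, -1], [0, 0, 0, -24, 0, 0.7, -1], [0, 0, 0, -28, 0, 0.7, -1], [0, 0, 0, -31, 0, 0.7, -1], [0, 0, 0, -33, 0, 0.7, -1], [0, 0, 0, -33, 0, 0.7, -1]])

```text
time: 17.75
ee_pos: [0.6342, 0.0876, -0.0069]
eef_rot: [0.039, 0.999, -0.001, -0.002]
ft_force: [-14.5, -2.6, 16.6]
width: 0.0296
grip_force: 39.7
```

>>> apply_moves(steps=[[0, 0, 0, -1.5, 0, 0, -1], [0, 0, 0, -3, 0, 0, -1], [0, 0, 0, -4.5, 0, 0, -1], [0, 0, 0, -4.5, 0, 0, -1]])

```text
time: 18.08
ee_pos: [0.6385, 0.0872, -0.0069]
eef_rot: [0.039, 0.999, -0.001, -0.002]
ft_force: [-15.2, -2.9, 16.0]
width: 0.0297
grip_force: 39.7
```

>>> apply_moves(steps=[[0, 0, 0, -1, 0, 0, -1], [0, 0, 0, -2, 0, 0, -1], [0, 0, 0, -3, 0, 0, -1], [0, 0, 0, -3, 0, 0, -1]])

```text
time: 18.42
ee_pos: [0.6397, 0.0871, -0.0069]
eef_rot: [0.038, 0.999, -0.001, -0.004]
ft_force: [-23.7, -3.8, 23.3]
width: 0.0298
grip_force: 39.7
```

>>> apply_moves(steps=[[0, 0, 0, -1, 0, -0.3, -1], [0, 0, 0, -1.5, 0, -0.3, -1], [0, 0, 0, -1.5, 0, -0.3, -1]])

```text
time: 18.67
ee_pos: [0.6399, 0.0872, -0.0069]
eef_rot: [0.038, 0.999, -0.001, -0.005]
ft_force: [-28.2, -4.0, 24.0]
width: 0.03
grip_force: 39.8
```

```bash
python3 - <<'E'
from plc import *
s=r.read_state(); print(s["ee_pos"],s["ft_force"],s["torque"],s["width"])
E
```

```text
[ 0.63992825  0.08724002 -0.00688442] [-28.17170125  -4.03296371  23.9670585 ] [-0.74847352  6.2092201  -0.07430392] 0.02995256314004939
```

>>> apply_moves(steps=[[0, 0, 0, 2, 0, -0.5, -1], [0, 0, 0, 2, 0, -0.5, -0.08], [0, 0, 0, 2, 0, -0.5, -0.08], [0, 0, 0, 2, 0, -0.5, -0.08], [0, 0, 0, 2, 0, -20, -0.08], [0, 0, 0, 2, 0, -45, -0.08], [0, 0, 0, 40, 0, -60, 0.2], [0, 0, 0, 80, 0, -60, 0.3], [0, 0, 0, 110, 20, -60, 0.3], [0, 0, 0, 120, 40, -60, 0.3], [0, 0, 0, 120, 40, -60, 0.3]])

```text
time: 19.58
ee_pos: [0.5266, 0.1406, 0.0536]
eef_rot: [0.036, 0.999, 0.001, 0.001]
ft_force: [0.0, -0.1, 0.6]
width: 0.0559
grip_force: 0.0
```

```bash
python3 - <<'E'
from plc import *
from seg import plateau
c=r.camera("top"); b=r.camera("scene"); P=cloud(c); S=cloud(b)
for Q in (P,S): [print(*o) for o in plateau(Q,.028,.042,(.35,.56,-.18,.4),30)]
for Q in (P,S): print("on platen"); [print(*o) for o in plateau(Q,.043,.056,(.57,.66,-.02,.32),20)]
row(.4255,.2125,.017,106,flip=1)
row(.453,.3205,.017,95.5,flip=1)
E
```

```text
130 (144, 189) [0.4525 0.3195 0.0352] [array([452.4, 320.2]), array([56.4, 32.2]), np.float64(8.5)]
139 (225, 222) [0.4428 0.0111 0.0344] [array([444.2,  12.1]), array([59.7, 30.5]), np.float64(44.2)]
67 (201, 174) [0.4508 0.316  0.0341] [array([451.5, 316.8]), array([55.2, 32.2]), np.float64(12.4)]
74 (207, 187) [0.424  0.2067 0.0348] [array([424.4, 209.3]), array([56.8, 36.1]), np.float64(18.3)]
82 (236, 209) [0.441  0.0069 0.0346] [array([441.6,   7.3]), array([61.9, 29.3]), np.float64(44.9)]
on platen
89 (228, 165) [0.6373 0.0855 0.0493] [array([635. ,  88.7]), array([30.9, 50.2]), np.float64(88.1)]
109 (242, 172) [0.6297 0.0321 0.049 ] [array([631.1,  33.2]), array([32. , 51.3]), np.float64(82.3)]
on platen
63 (267, 182) [0.6329 0.0834 0.0484] [array([632.7,  84.3]), array([38.7, 49.4]), np.float64(87.9)]
69 (274, 189) [0.63   0.0279 0.0483] [array([631.5,  30.3]), array([41.6, 54.4]), np.float64(90.0)]
row [0.0, 0.002, -0.355, 109.2, 67.6, 74.1] n>= 3.6 rel 79
row [0.0, 0.002, -0.172, 90.0, 177.4, 74.2] n>= 5.1 rel 60
```

B2 hasn't moved. I'll go for it.

>>> apply_moves(steps=[[0, 0, -0.1, 30, 18, 0, 0.3], [0, 0, -0.2, 60, 36, 0, 0.3], [0, 0, -0.3, 90, 55, 0, 0.3], [0, 0.002, -0.355, 109.2, 67.6, 10, 0.3], [0, 0.002, -0.355, 109.2, 67.6, 20, 0.3], [0, 0.002, -0.355, 109.2, 67.6, 35, 0.3], [0, 0.002, -0.355, 109.2, 67.6, 55, 0.3], [0, 0.002, -0.355, 109.2, 67.6, 68, 0.3], [0, 0.002, -0.355, 109.2, 67.6, 74.1, 0.3], [0, 0.002, -0.355, 109.2, 67.6, 74.1, 0.3], [0, 0.002, -0.355, 109.2, 67.6, 74.1, -1], [0, 0.002, -0.355, 109.2, 67.6, 74.1, -1], [0, 0.002, -0.355, 109.2, 67.6, 74.1, -1], [0, 0.002, -0.355, 109.2, 67.6, 74.1, -1], [0, 0.002, -0.355, 109.2, 67.6, 74.1, -1], [0, 0.002, -0.355, 109.2, 67.6, 74.1, -1]], force=40)

```text
time: 21.02
ee_pos: [0.4257, 0.2118, -0.0209]
eef_rot: [-0.138, 0.99, -0.0, -0.0]
ft_force: [-0.5, -2.4, 4.7]
width: 0.0296
grip_force: 39.8
```

```bash
python3 - <<'E'
from plc import *
s=r.read_state(); print(s["width"],s["grip_force"],s["ft_force"])
x,y=lane(3,-.033); print(x,y,lane(3,.0035)); row(x,y,.060,90+np.degrees(YAW),flip=1)
E
```

```text
0.029647413400858212 39.79020953178406 [-0.52737395 -2.42785433  4.69351085]
0.6066003351146185 0.14627139075785794 [0.64298936 0.14342728]
row [-0.0, -0.001, 0.355, -156.0, -112.5, -43.0] n>= 4.7 rel 72
```

>>> apply_moves(steps=[[0, 0, 0, 0, 0, -20, -1], [0, 0, 0.1, -15, -11, -43, -1], [0, 0, 0.2, -40, -29, -43, -1], [0, 0, 0.3, -68, -49, -43, -1], [0, 0, 0.355, -96, -69, -43, -1], [0, 0, 0.355, -122, -88, -43, -1], [0, 0, 0.355, -143, -103, -43, -1], [0, 0, 0.355, -156, -112.5, -43, -1], [0, 0, 0.355, -156, -112.5, -43, -1], [0, 0, 0.355, -156, -112.5, -43, -1]])

```text
time: 21.85
ee_pos: [0.6057, 0.1461, 0.0203]
eef_rot: [0.039, 0.999, 0.0, -0.002]
ft_force: [-0.5, -0.1, -3.9]
width: 0.0294
grip_force: 39.8
```

```bash
python3 - <<'E'
from plc import *
s=r.read_state(); print(s["width"],s["grip_force"],s["ft_force"])
x,y=lane(3,-.033); row(x,y,.032,90+np.degrees(YAW),flip=1)
E
```

```text
0.029443124703414054 39.79113578796387 [-0.49508522 -0.13940391 -3.93874539]
row [0.0, -0.004, -0.001, -1.0, 0.2, 26.3] n>= 0.6 rel 72
```

>>> apply_moves(steps=[[0, -0.002, 0, -1, 0.2, 10, -1], [0, -0.002, 0, -1, 0.2, 20, -1], [0, -0.002, 0, -1, 0.2, 25, -1], [0, -0.002, 0, -1, 0.2, 27, -1], [0, -0.002, 0, -1, 0.2, 28, -1], [0, -0.002, 0, -1, 0.2, 28, -1]])

```text
time: 22.35
ee_pos: [0.6059, 0.1466, -0.0069]
eef_rot: [0.039, 0.999, -0.001, -0.001]
ft_force: [-3.8, -1.5, 0.1]
width: 0.0299
grip_force: 39.9
```

>>> apply_moves(steps=[[0, 0, 0, -4, 0, 0.3, -1], [0, 0, 0, -8, 0, 0.5, -1], [0, 0, 0, -12, 0, 0.5, -1], [0, 0, 0, -16, 0, 0.5, -1], [0, 0, 0, -20, 0, 0.5, -1], [0, 0, 0, -24, 0, 0.5, -1], [0, 0, 0, -28, 0, 0.5, -1], [0, 0, 0, -31, 0, 0.5, -1], [0, 0, 0, -33, 0, 0.5, -1], [0, 0, 0, -33, 0, 0.5, -1]])

```text
time: 23.18
ee_pos: [0.6386, 0.1439, -0.0072]
eef_rot: [0.039, 0.999, -0.001, -0.001]
ft_force: [-6.0, -2.8, 4.3]
width: 0.0296
grip_force: 40.0
```

>>> apply_moves(steps=[[0, 0, 0, -1.5, 0, 0, -1], [0, 0, 0, -3, 0, 0, -1], [0, 0, 0, -4.5, 0, 0, -1], [0, 0, 0, -4.5, 0, 0, -1]])

```text
time: 23.52
ee_pos: [0.6428, 0.1435, -0.0072]
eef_rot: [0.039, 0.999, -0.001, -0.001]
ft_force: [-7.8, -2.4, 5.2]
width: 0.0295
grip_force: 40.0
```

>>> apply_moves(steps=[[0, 0, 0, -1, 0, 0, -1], [0, 0, 0, -2, 0, 0, -1], [0, 0, 0, -3, 0, 0, -1], [0, 0, 0, -3, 0, 0, -1]])

```text
time: 23.85
ee_pos: [0.6443, 0.1434, -0.0072]
eef_rot: [0.039, 0.999, -0.001, -0.003]
ft_force: [-15.0, -3.5, 10.4]
width: 0.0296
grip_force: 40.0
```

>>> apply_moves(steps=[[0, 0, 0, -1, 0, 0, -1], [0, 0, 0, -2, 0, 0, -1], [0, 0, 0, -2, 0, 0, -1]])

```text
time: 24.1
ee_pos: [0.6442, 0.1434, -0.0073]
eef_rot: [0.038, 0.999, -0.002, -0.005]
ft_force: [-25.0, -5.1, 17.5]
width: 0.0299
grip_force: 40.0
```

```bash
python3 - <<'E'
from plc import *
s=r.read_state(); print(s["ee_pos"],s["ft_force"],s["torque"],s["width"])
E
```

```text
[ 0.64417005  0.14338515 -0.00730766] [-25.03270936  -5.06783611  17.53250234] [-1.27103355  5.62491474 -0.21013209] 0.029946744110040273
```

>>> apply_moves(steps=[[0, 0, 0, 2, 0, -0.5, -1], [0, 0, 0, 2, 0, -0.5, -0.08], [0, 0, 0, 2, 0, -0.5, -0.08], [0, 0, 0, 2, 0, -0.5, -0.08], [0, 0, 0, 2, 0, -20, -0.08], [0, 0, 0, 2, 0, -45, -0.08], [0, 0, 0, 40, 0, -60, 0.2], [0, 0, 0, 80, 0, -60, 0.3], [0, 0, 0, 110, 20, -60, 0.3], [0, 0, 0, 120, 40, -60, 0.3], [0, 0, 0, 120, 40, -60, 0.3]])

```text
time: 25.02
ee_pos: [0.5305, 0.1976, 0.054]
eef_rot: [0.036, 0.999, 0.001, 0.001]
ft_force: [-0.1, 0.9, 0.8]
width: 0.0554
grip_force: 0.0
```

```bash
python3 - <<'E'
from plc import *
from seg import plateau
c=r.camera("top"); b=r.camera("scene"); P=cloud(c); S=cloud(b)
for Q in (P,S): [print(*o) for o in plateau(Q,.028,.042,(.35,.56,-.18,.4),30)]
for Q in (P,S): print("on platen"); [print(*o) for o in plateau(Q,.043,.056,(.57,.66,-.02,.32),20)]
row(.453,.3203,.017,96.5,flip=1)
E
```

```text
87 (142, 189) [0.4479 0.3239 0.0351] [array([450.4, 327.2]), array([59.5, 25.6]), np.float64(21.0)]
139 (225, 222) [0.443  0.0113 0.0349] [array([443.5,  11.3]), array([57.6, 30.2]), np.float64(43.8)]
65 (201, 174) [0.4508 0.3157 0.0339] [array([454. , 316.2]), array([59. , 38.9]), np.float64(5.7)]
88 (236, 209) [0.4406 0.0056 0.0346] [array([442.3,   7.8]), array([57.6, 30.9]), np.float64(43.9)]
on platen
76 (213, 160) [0.6383 0.1434 0.0493] [array([636.6, 144. ]), array([48.6, 30.3]), np.float64(4.4)]
99 (227, 166) [0.6343 0.0889 0.0487] [array([633.6,  88.4]), array([33.1, 46.6]), np.float64(85.1)]
97 (241, 172) [0.6295 0.0334 0.0493] [array([631. ,  33.6]), array([31.6, 48.6]), np.float64(82.3)]
on platen
53 (260, 176) [0.6355 0.1388 0.0488] [array([637.2, 140.9]), array([32.8, 44.8]), np.float64(85.7)]
62 (267, 182) [0.6334 0.0832 0.0485] [array([634.8,  86.5]), array([32.9, 52.4]), np.float64(85.1)]
73 (273, 189) [0.6287 0.0278 0.0487] [array([632.1,  30.3]), array([35.3, 55.9]), np.float64(86.0)]
row [0.0, 0.002, -0.189, 89.7, 120.4, 74.3] n>= 4.0 rel 61
```

>>> apply_moves(steps=[[0, 0, -0.1, 25, 33, 0, 0.3], [0, 0, -0.189, 48, 64, 0, 0.3], [0, 0.002, -0.189, 70, 94, 0, 0.3], [0, 0.002, -0.189, 89.7, 120.4, 10, 0.3], [0, 0.002, -0.189, 89.7, 120.4, 20, 0.3], [0, 0.002, -0.189, 89.7, 120.4, 35, 0.3], [0, 0.002, -0.189, 89.7, 120.4, 55, 0.3], [0, 0.002, -0.189, 89.7, 120.4, 68, 0.3], [0, 0.002, -0.189, 89.7, 120.4, 74.3, 0.3], [0, 0.002, -0.189, 89.7, 120.4, 74.3, 0.3], [0, 0.002, -0.189, 89.7, 120.4, 74.3, -1], [0, 0.002, -0.189, 89.7, 120.4, 74.3, -1], [0, 0.002, -0.189, 89.7, 120.4, 74.3, -1], [0, 0.002, -0.189, 89.7, 120.4, 74.3, -1], [0, 0.002, -0.189, 89.7, 120.4, 74.3, -1], [0, 0.002, -0.189, 89.7, 120.4, 74.3, -1]], force=40)

```text
time: 26.45
ee_pos: [0.4532, 0.3195, -0.0211]
eef_rot: [-0.055, 0.998, -0.0, -0.001]
ft_force: [-0.2, -1.7, 4.2]
width: 0.0298
grip_force: 40.0
```

```bash
python3 - <<'E'
from plc import *
s=r.read_state(); print(s["width"],s["grip_force"],s["ft_force"])
x,y=lane(2,-.033); print(x,y,lane(2,.0035)); row(x,y,.060,90+np.degrees(YAW),flip=1)
E
```

```text
0.029755436085940015 39.97842729091644 [-0.19517935 -1.6959839   4.24170255]
0.6109639073097715 0.20210112510880832 [0.64735293 0.19925701]
row [-0.0, -0.001, 0.189, -143.8, -134.2, -43.2] n>= 4.8 rel 67
```

>>> apply_moves(steps=[[0, 0, 0, 0, 0, -20, -1], [0, 0, 0.06, -10, -18, -43, -1], [0, 0, 0.12, -30, -44, -43, -1], [0, 0, 0.189, -57, -68, -43, -1], [0, 0, 0.189, -85, -90, -43, -1], [0, 0, 0.189, -110, -110, -43, -1], [0, 0, 0.189, -130, -125, -43, -1], [0, 0, 0.189, -143.8, -134.2, -43, -1], [0, 0, 0.189, -143.8, -134.2, -43, -1], [0, 0, 0.189, -143.8, -134.2, -43, -1]])

```text
time: 27.28
ee_pos: [0.6106, 0.2013, 0.0202]
eef_rot: [0.04, 0.999, -0.0, -0.002]
ft_force: [-0.8, 0.4, -4.6]
width: 0.0297
grip_force: 40.0
```

```bash
python3 - <<'E'
from plc import *
s=r.read_state(); print(s["width"],s["grip_force"],s["ft_force"])
x,y=lane(2,-.033); row(x,y,.032,90+np.degrees(YAW),flip=1)
E
```

```text
0.02969802346038739 39.97227609157562 [-0.78881137  0.37323797 -4.56485065]
row [-0.001, -0.003, -0.001, -0.4, 0.9, 26.2] n>= 0.6 rel 67
```

>>> apply_moves(steps=[[0, -0.002, 0, -0.4, 0.9, 10, -1], [0, -0.002, 0, -0.4, 0.9, 20, -1], [0, -0.002, 0, -0.4, 0.9, 25, -1], [0, -0.002, 0, -0.4, 0.9, 27, -1], [0, -0.002, 0, -0.4, 0.9, 28, -1], [0, -0.002, 0, -0.4, 0.9, 28, -1]])

```text
time: 27.78
ee_pos: [0.6104, 0.2038, -0.0026]
eef_rot: [0.038, 0.999, -0.001, 0.001]
ft_force: [-21.7, -11.3, 45.6]
width: 0.0299
grip_force: 40.3
```

>>> apply_moves(steps=[[0, 0, 0, -4, 0, 0.4, -1], [0, 0, 0, -8, 0, 0.6, -1], [0, 0, 0, -12, 0, 0.6, -1], [0, 0, 0, -16, 0, 0.6, -1], [0, 0, 0, -20, 0, 0.6, -1], [0, 0, 0, -24, 0, 0.6, -1], [0, 0, 0, -28, 0, 0.6, -1], [0, 0, 0, -31, 0, 0.6, -1], [0, 0, 0, -33, 0, 0.6, -1], [0, 0, 0, -33, 0, 0.6, -1]])

```text
time: 28.62
ee_pos: [0.6394, 0.2046, -0.004]
eef_rot: [0.036, 0.999, 0.0, -0.003]
ft_force: [-30.3, -5.0, 42.8]
width: 0.0299
grip_force: 39.6
```

>>> apply_moves(steps=[[0, 0, 0, -1.5, 0, 0, -1], [0, 0, 0, -3, 0, 0, -1], [0, 0, 0, -4.5, 0, 0, -1], [0, 0, 0, -4.5, 0, 0, -1]])

```text
time: 28.95
ee_pos: [0.6432, 0.2046, -0.0041]
eef_rot: [0.036, 0.999, 0.0, -0.003]
ft_force: [-33.3, -5.1, 42.6]
width: 0.0302
grip_force: 39.6
```

>>> apply_moves(steps=[[0, 0, 0, -1, 0, 0, -1], [0, 0, 0, -2, 0, 0, -1], [0, 0, 0, -3, 0, 0, -1], [0, 0, 0, -3, 0, 0, -1]])

```text
time: 29.28
ee_pos: [0.6441, 0.2048, -0.0043]
eef_rot: [0.036, 0.999, -0.0, -0.005]
ft_force: [-41.9, -6.4, 48.5]
width: 0.03
grip_force: 40.0
```

>>> apply_moves(steps=[[0, 0, 0, 4, 0, -2, -1], [0, 0, 0, 5, 0, -4, -1], [0, 0, 0, 5, 0, -4, -1]])

```text
time: 29.53
ee_pos: [0.6443, 0.2023, -0.0039]
eef_rot: [0.037, 0.999, 0.0, -0.001]
ft_force: [-10.1, 2.7, 7.5]
width: 0.0298
grip_force: 39.6
```

```bash
python3 - <<'E'
from plc import *
from seg import plateau
s=r.read_state(); print(s["ee_pos"],s["ft_force"],s["torque"],s["width"])
c=r.camera("top"); b=r.camera("scene"); P=cloud(c); S=cloud(b)
for Q in (P,S): print("on platen"); [print(*o) for o in plateau(Q,.043,.062,(.57,.67,-.02,.32),15)]
cv2.imwrite("pics/p3.png",np.hstack([cv2.resize(c["pixels"][120:210,150:270],(400,300),interpolation=2),cv2.resize(b["pixels"][140:215,220:320],(400,300),interpolation=2)])[...,::-1])
E
```

```text
[ 0.64427254  0.20231332 -0.00386806] [-10.06248778   2.66716252   7.51024098] [ 0.97018966  1.64577211 -0.00905527] 0.029800017023362733
on platen
34 (232, 160) [0.6597 0.0823 0.0538] [array([662.7,  85.8]), array([35.9, 19.1]), np.float64(64.8)]
139 (242, 170) [0.6367 0.0314 0.0506] [array([638.1,  33.2]), array([32.4, 65. ]), np.float64(83.9)]
on platen
81 (251, 170) [0.6268 0.1944 0.0541] [array([630. , 194.7]), array([50.8, 63.9]), np.float64(39.2)]
72 (261, 176) [0.6426 0.1377 0.0503] [array([642.2, 140.6]), array([34.2, 54.9]), np.float64(85.2)]
83 (268, 182) [0.6395 0.0816 0.0503] [array([639.3,  87.9]), array([35.5, 59.6]), np.float64(87.5)]
92 (275, 188) [0.6371 0.0261 0.0508] [array([637.2,  28.8]), array([34.5, 66.2]), np.float64(87.6)]
```

View pics/p3.png

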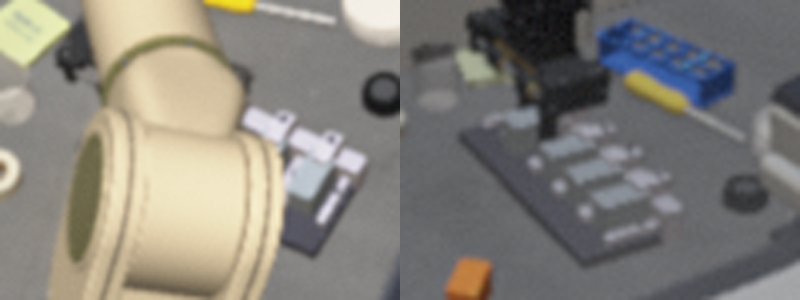

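```bash
python3 - <<'E'
from plc import *
s=r.read_state(); print(s["joint_positions"].round(3),s["joint_torque"].round(1),s["ft_force"])
print(lane(2,.0035)); row(*lane(2,.0035),.034,90+np.degrees(YAW),flip=1)
b=r.camera("scene"); S=cloud(b)
m=(S[...,2]>.040)&(abs(S[...,0]-.63)<.05)&(abs(S[...,1]-.195)<.05)&(S[...,2]<.07)
Q=S[m]
for lo in np.arange(.04,.07,.003):
    k=(Q[:,2]>=lo)&(Q[:,2]<lo+.003); 
    if k.sum(): print(round(lo,3),k.sum(),Q[k].mean(0).round(4),Q[k].min(0).round(3),Q[k].max(0).round(3))
E
```

```text
[ 0.128  0.713 -0.723  1.47   0.492  1.148  0.817] [  3.6 -71.5 -11.6 -34.5   2.4  -1.6   0. ] [-9.35910884  2.43537318  6.45746096]
[0.64735293 0.19925701]
row [0.001, -0.003, 0.003, -3.3, -2.8, 0.1] n>= 0.1 rel 68
0.04 14 [0.632  0.1862 0.0415] [0.604 0.145 0.04 ] [0.678 0.205 0.043]
0.043 12 [0.6373 0.1804 0.0446] [0.607 0.149 0.044] [0.676 0.207 0.046]
0.046 14 [0.6326 0.1751 0.0476] [0.606 0.151 0.046] [0.679 0.213 0.049]
0.049 17 [0.6288 0.1747 0.0503] [0.605 0.145 0.049] [0.656 0.213 0.052]
0.052 16 [0.6425 0.1819 0.0533] [0.606 0.149 0.052] [0.678 0.197 0.055]
0.055 22 [0.6355 0.1981 0.0565] [0.607 0.146 0.055] [0.679 0.225 0.058]
0.058 19 [0.6236 0.2032 0.0593] [0.604 0.184 0.058] [0.659 0.221 0.061]
0.061 13 [0.6319 0.2015 0.0622] [0.606 0.174 0.061] [0.651 0.231 0.064]
0.064 3 [0.6375 0.1853 0.0662] [0.633 0.167 0.066] [0.643 0.215 0.067]
0.067 3 [0.6364 0.2075 0.0676] [0.628 0.176 0.067] [0.644 0.23  0.069]
```

The fourth block sits nose-down in the grip: its rear top is about 9 mm high, as after a slackened grip. I'll back it out to the lane's open end and look.

>>> apply_moves(steps=[[0, 0, 0, 6, 0, -1, -1], [0, 0, 0, 12, 0, -1, -1], [0, 0, 0, 18, 0, -1, -1], [0, 0, 0, 24, 0, -2, -1], [0, 0, 0, 30, 0, -4, -1], [0, 0, 0, 36, 0, -8, -1], [0, 0, 0, 36, 0, -12, -1], [0, 0, 0, 36, 0, -15, -1], [0, 0, 0, 36, 0, -15, -1]])

```text
time: 30.43
ee_pos: [0.6115, 0.2031, 0.0128]
eef_rot: [0.039, 0.999, 0.0, 0.001]
ft_force: [0.3, -0.1, -3.3]
width: 0.0302
grip_force: 39.5
```

```bash
python3 - <<'E'
from plc import *
s=r.read_state(); print(s["ee_pos"],s["ft_force"],s["torque"],s["width"])
b=r.camera("scene"); c=r.camera("top"); S=cloud(b)
cv2.imwrite("pics/p4.png",cv2.resize(b["pixels"][140:200,220:300],(800,600),interpolation=2)[...,::-1])
row(*lane(2,-.033),.034,90+np.degrees(YAW),flip=1)
E
```

```text
[0.61152803 0.20312183 0.0127951 ] [ 0.34467151 -0.13862879 -3.25684214] [ 0.10069298 -0.14995025  0.00052597] 0.03017797724169086
row [-0.0, 0.001, -0.0, 0.1, -0.8, 15.8] n>= 0.4 rel 67
```

View pics/p4.png

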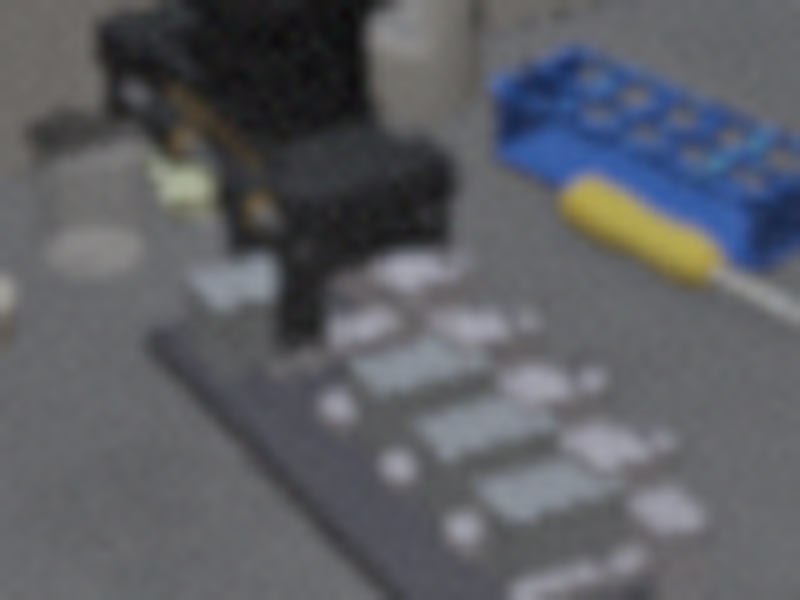

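```bash
python3 - <<'E'
from plc import *
b=r.camera("scene"); S=cloud(b)
hsv=cv2.cvtColor(b["pixels"],cv2.COLOR_RGB2HSV)
for v in range(163,180):
    print(v,[(int(hsv[v,u,2]),round(float(S[v,u,0]),3),round(float(S[v,u,1]),3),round(float(S[v,u,2]),3)) for u in range(238,249,2)])
E
```

```text
163 [(109, 0.659, 0.367, 0.005), (115, 0.673, 0.374, -0.003), (84, 0.599, 0.223, 0.088), (45, 0.571, 0.158, 0.126), (50, 0.57, 0.14, 0.135), (45, 0.565, 0.116, 0.147)]
164 [(111, 0.658, 0.367, -0.0), (116, 0.668, 0.365, -0.002), (85, 0.598, 0.222, 0.084), (45, 0.609, 0.225, 0.079), (52, 0.617, 0.221, 0.079), (39, 0.563, 0.113, 0.144)]
165 [(111, 0.651, 0.353, 0.003), (113, 0.664, 0.358, -0.003), (90, 0.596, 0.22, 0.081), (81, 0.607, 0.221, 0.077), (98, 0.616, 0.22, 0.075), (42, 0.568, 0.121, 0.135)]
166 [(108, 0.648, 0.35, 0.0), (115, 0.661, 0.353, -0.005), (118, 0.665, 0.342, -0.002), (126, 0.602, 0.213, 0.077), (137, 0.614, 0.217, 0.072), (46, 0.567, 0.12, 0.131)]
167 [(110, 0.644, 0.341, 0.0), (133, 0.585, 0.218, 0.076), (146, 0.595, 0.218, 0.072), (152, 0.597, 0.205, 0.078), (145, 0.605, 0.201, 0.077), (56, 0.563, 0.114, 0.131)]
168 [(108, 0.576, 0.219, 0.073), (142, 0.581, 0.211, 0.075), (154, 0.591, 0.211, 0.072), (154, 0.593, 0.199, 0.077), (152, 0.602, 0.197, 0.075), (60, 0.563, 0.114, 0.126)]
169 [(104, 0.577, 0.221, 0.067), (128, 0.577, 0.205, 0.075), (151, 0.584, 0.2, 0.07
[... 1044 characters left out ...]
88, 0.047), (80, 0.599, 0.178, 0.051)]
176 [(78, 0.591, 0.251, 0.014), (85, 0.574, 0.203, 0.042), (90, 0.576, 0.188, 0.049), (86, 0.587, 0.191, 0.044), (89, 0.594, 0.186, 0.044), (98, 0.608, 0.193, 0.036)]
177 [(69, 0.587, 0.244, 0.013), (82, 0.594, 0.239, 0.014), (90, 0.582, 0.2, 0.037), (88, 0.585, 0.188, 0.041), (84, 0.617, 0.226, 0.012), (102, 0.618, 0.211, 0.019)]
178 [(76, 0.591, 0.251, 0.004), (77, 0.591, 0.234, 0.012), (85, 0.595, 0.224, 0.015), (86, 0.606, 0.225, 0.011), (83, 0.613, 0.22, 0.011), (91, 0.617, 0.21, 0.015)]
179 [(92, 0.589, 0.248, 0.0), (68, 0.586, 0.225, 0.013), (83, 0.595, 0.224, 0.01), (89, 0.601, 0.217, 0.012), (87, 0.608, 0.211, 0.013), (88, 0.614, 0.205, 0.013)]
```

>>> apply_moves(steps=[[0, 0, 0, 4, -0.8, 4, -1], [0, 0, 0, 4, -0.8, 8, -1], [0, 0, 0, 4, -0.8, 11, -1], [0, 0, 0, 4, -0.8, 13, -1], [0, 0, 0, 4, -0.8, 13, -1]])

```text
time: 31.0
ee_pos: [0.6062, 0.2023, -0.0023]
eef_rot: [0.039, 0.999, -0.0, -0.0]
ft_force: [-0.5, -0.2, -4.0]
width: 0.0298
grip_force: 39.5
```

>>> apply_moves(steps=[[0, 0, 0, 0, 0, 1, -1], [0, 0, 0, 0, 0, 2, -1], [0, 0, 0, 0, 0, 2, -1]])

```text
time: 31.25
ee_pos: [0.6066, 0.2026, -0.0036]
eef_rot: [0.039, 0.999, -0.0, 0.0]
ft_force: [-0.6, 0.3, -3.6]
width: 0.0298
grip_force: 39.5
```

>>> apply_moves(steps=[[0, 0, 0, 0, 0, 1, -1], [0, 0, 0, 0, 0, 2, -1], [0, 0, 0, 0, 0, 2, -1]])

```text
time: 31.5
ee_pos: [0.6065, 0.2023, -0.0056]
eef_rot: [0.039, 0.999, -0.0, -0.0]
ft_force: [0.3, -0.1, -3.7]
width: 0.0296
grip_force: 39.5
```

>>> apply_moves(steps=[[0, 0, 0, 0, 0, 1, -1], [0, 0, 0, 0, 0, 2, -1], [0, 0, 0, 0, 0, 3, -1], [0, 0, 0, 0, 0, 3, -1]])

```text
time: 31.83
ee_pos: [0.6065, 0.2024, -0.0087]
eef_rot: [0.039, 0.999, -0.0, -0.0]
ft_force: [0.5, -1.6, -3.5]
width: 0.0299
grip_force: 39.5
```

>>> apply_moves(steps=[[0, 0, 0, 0, 0, 1, -1], [0, 0, 0, 0, 0, 2, -1], [0, 0, 0, 0, 0, 2, -1]])

```text
time: 32.08
ee_pos: [0.6065, 0.2024, -0.0107]
eef_rot: [0.039, 0.999, -0.0, -0.0]
ft_force: [1.2, -0.3, -4.3]
width: 0.0299
grip_force: 39.5
```

>>> apply_moves(steps=[[0, 0, 0, 0, 0, 0, -0.2], [0, 0, 0, 0, 0, 0, -0.1], [0, 0, 0, 0, 0, 0, -0.1], [0, 0, 0, 0, 0, 0, -0.1], [0, 0, 0, 0, 0, -20, -0.1], [0, 0, 0, 0, 0, -40, -0.1], [0, 0, 0, 0, 0, -70, -0.1], [0, 0, 0, 40, -30, -80, -0.1], [0, 0, 0, 80, -60, -80, -0.1], [0, 0, 0, 80, -60, -80, -0.1]])

```text
time: 32.92
ee_pos: [0.5193, 0.1472, 0.0697]
eef_rot: [0.039, 0.999, -0.001, -0.0]
ft_force: [1.1, 0.2, 0.8]
width: 0.0392
grip_force: 0.0
```

```bash
python3 - <<'E'
from plc import *
from seg import plateau
from fitp import fit
c=r.camera("top"); b=r.camera("scene"); P=cloud(c); S=cloud(b)
for Q in (P,S): print("on platen"); [print(*o) for o in plateau(Q,.043,.062,(.56,.655,-.02,.32),15)]
cv2.imwrite("pics/p5.png",np.hstack([cv2.resize(c["pixels"][120:210,150:270],(400,300),interpolation=2),cv2.resize(b["pixels"][140:215,220:320],(400,300),interpolation=2)])[...,::-1])
E
```

```text
on platen
46 (213, 158) [0.6444 0.1461 0.0499] [array([644.3, 144.5]), array([23.9, 32.4]), np.float64(14.9)]
100 (227, 166) [0.6342 0.088  0.0496] [array([632.6,  88.7]), array([31.6, 45.1]), np.float64(87.2)]
113 (242, 172) [0.6302 0.0322 0.0496] [array([631.3,  33.4]), array([31.6, 49.5]), np.float64(84.8)]
on platen
54 (244, 173) [0.5963 0.1993 0.048 ] [array([594.8, 200. ]), array([56.5, 33.8]), np.float64(5.9)]
44 (259, 177) [0.633  0.1404 0.0483] [array([634. , 143.8]), array([36. , 37.9]), np.float64(86.6)]
63 (267, 182) [0.6326 0.083  0.0494] [array([632. ,  87.1]), array([45.4, 36.7]), np.float64(0.9)]
69 (274, 188) [0.6308 0.0283 0.0497] [array([630.8,  31.1]), array([33.9, 48.2]), np.float64(86.8)]
```

View pics/p5.png

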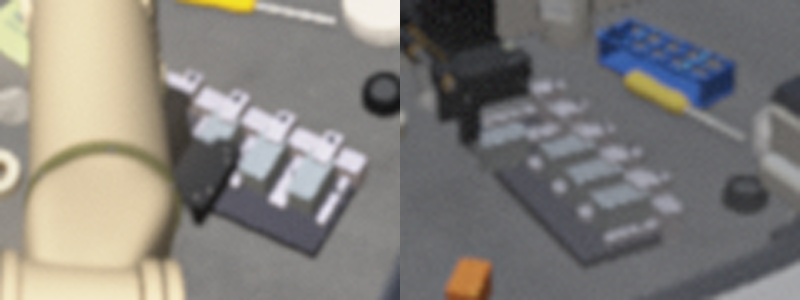

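```bash
python3 - <<'E'
from plc import *
row(.600,.2028,.08,90+np.degrees(YAW),flip=1); row(.600,.2028,.031,90+np.degrees(YAW),flip=1)
E
```

```text
row [-0.003, 0.001, -0.001, -74.9, 62.2, 27.8] n>= 2.4 rel 67
row [-0.003, 0.001, -0.001, -74.8, 62.3, 76.8] n>= 3.0 rel 67
```

>>> apply_moves(steps=[[-0.003, 0, 0, -30, 25, 0, -0.02], [-0.003, 0, 0, -60, 50, 0, -0.02], [-0.003, 0, 0, -75, 62.3, 10, -0.02], [-0.003, 0, 0, -75, 62.3, 25, -0.02], [-0.003, 0, 0, -75, 62.3, 40, -0.02], [-0.003, 0, 0, -75, 62.3, 55, -0.02], [-0.003, 0, 0, -75, 62.3, 68, -0.02], [-0.003, 0, 0, -75, 62.3, 76.8, -0.02], [-0.003, 0, 0, -75, 62.3, 76.8, -0.02]])

```text
time: 33.77
ee_pos: [0.6003, 0.204, -0.0096]
eef_rot: [0.039, 0.999, 0.001, -0.001]
ft_force: [-0.1, -0.2, 1.3]
width: 0.0426
grip_force: 0.0
```

>>> apply_moves(steps=[[0, 0, 0, 0, 0, 0, -0.2], [0, 0, 0, 0, 0, 0, -1], [0, 0, 0, 0, 0, 0, -1], [0, 0, 0, 0, 0, 0, -1], [0, 0, 0, 0, 0, 0, -1], [0, 0, 0, 0, 0, 0, -1]], force=45)

```text
time: 34.27
ee_pos: [0.602, 0.2035, -0.0064]
eef_rot: [0.04, 0.999, 0.0, 0.0]
ft_force: [-3.3, -5.5, 4.3]
width: 0.0297
grip_force: 45.0
```

>>> apply_moves(steps=[[0, 0, 0, -4, 0, 0, -1], [0, 0, 0, -8, 0, 0, -1], [0, 0, 0, -12, 0, 0, -1], [0, 0, 0, -16, 0, 0, -1], [0, 0, 0, -20, 0, 0, -1], [0, 0, 0, -24, 0, 0, -1], [0, 0, 0, -28, 0, 0, -1], [0, 0, 0, -28, 0, 0, -1]])

```text
time: 34.93
ee_pos: [0.6265, 0.2014, -0.0063]
eef_rot: [0.039, 0.999, -0.001, -0.003]
ft_force: [-20.7, -9.3, 18.6]
width: 0.0297
grip_force: 45.0
```

>>> apply_moves(steps=[[0, 0, 0, 0, -1.5, -1, -1], [0, 0, 0, -2, -2, -1, -1], [0, 0, 0, -4, -2, -1, -1], [0, 0, 0, -6, -2, -1, -1], [0, 0, 0, -6, -2, -1, -1]])

```text
time: 35.35
ee_pos: [0.6361, 0.2004, -0.0063]
eef_rot: [0.039, 0.999, 0.001, 0.0]
ft_force: [0.3, -0.5, -2.2]
width: 0.0296
grip_force: 45.0
```

```bash
python3 - <<'E'
from plc import *
s=r.read_state(); print(s["ee_pos"],s["ft_force"],s["torque"],s["width"])
b=r.camera("scene"); S=cloud(b)
[print(*o) for o in __import__("seg").plateau(S,.043,.062,(.56,.66,.1,.3),15)]
row(*lane(2,.0035),.032,90+np.degrees(YAW),flip=1)
E
```

```text
[ 0.63613235  0.20039358 -0.00631072] [ 0.30051921 -0.49572237 -2.24931986] [-0.01707527 -0.32157952 -0.0138354 ] 0.029607711656147315
122 (256, 174) [0.632  0.1667 0.0502] [array([630.7, 172.2]), array([ 53.8, 102.6]), np.float64(3.1)]
row [0.003, 0.0, -0.0, -11.5, -0.4, -0.3] n>= 0.3 rel 68
```

>>> apply_moves(steps=[[0, 0, 0, -2, 0, 0.5, -1], [0, 0, 0, -4, 0, 0.6, -1], [0, 0, 0, -6, 0, 0.6, -1], [0, 0, 0, -8, 0, 0.6, -1], [0, 0, 0, -9, 0, 0.6, -1], [0, 0, 0, -9, 0, 0.6, -1]])

```text
time: 35.9
ee_pos: [0.6426, 0.2, -0.0063]
eef_rot: [0.039, 0.999, 0.001, -0.002]
ft_force: [-11.4, -3.5, 9.1]
width: 0.0296
grip_force: 45.0
```

>>> apply_moves(steps=[[0, 0, 0, -1, 0, 0, -1], [0, 0, 0, -2, 0, 0, -1], [0, 0, 0, -3, 0, 0, -1], [0, 0, 0, -3, 0, 0, -1]])

```text
time: 36.23
ee_pos: [0.6455, 0.1997, -0.0063]
eef_rot: [0.039, 0.999, 0.001, -0.002]
ft_force: [-13.1, -4.5, 9.9]
width: 0.0294
grip_force: 45.0
```

```bash
python3 - <<'E'
from plc import *
s=r.read_state(); print(s["ee_pos"],s["ft_force"],s["torque"],s["width"])
E
```

```text
[ 0.64546564  0.19974812 -0.00628787] [-13.10785919  -4.51161489   9.92562383] [-0.788022    2.65285418  0.02639133] 0.02937056302148014
```

Still sliding freely under friction, so I'll carry on.

>>> apply_moves(steps=[[0, 0, 0, -1, 0, 0, -1], [0, 0, 0, -2, 0, 0, -1], [0, 0, 0, -3, 0, 0, -1], [0, 0, 0, -3, 0, 0, -1]])

```text
time: 36.57
ee_pos: [0.6485, 0.1995, -0.0063]
eef_rot: [0.039, 0.999, 0.001, -0.002]
ft_force: [-12.4, -4.7, 9.3]
width: 0.0296
grip_force: 45.0
```

>>> apply_moves(steps=[[0, 0, 0, -1, 0, 0, -1], [0, 0, 0, -2, 0, 0, -1], [0, 0, 0, -2, 0, 0, -1]])

```text
time: 36.82
ee_pos: [0.6504, 0.1993, -0.0063]
eef_rot: [0.039, 0.999, 0.001, -0.002]
ft_force: [-12.4, -3.8, 9.8]
width: 0.0297
grip_force: 45.0
```

>>> apply_moves(steps=[[0, 0, 0, -1, 0, 0, -1], [0, 0, 0, -2, 0, 0, -1], [0, 0, 0, -3, 0, 0, -1], [0, 0, 0, -3, 0, 0, -1]])

```text
time: 37.15
ee_pos: [0.6532, 0.1991, -0.0063]
eef_rot: [0.039, 0.999, 0.001, -0.002]
ft_force: [-13.1, -4.1, 10.3]
width: 0.0295
grip_force: 45.0
```

```bash
python3 - <<'E'
from plc import *
b=r.camera("scene"); S=cloud(b)
Q=S[165:180,240:262]
m=(Q[...,2]>.045)&(Q[...,2]<.054); print([ (round(float(a),3),round(float(c),3),round(float(d),3)) for a,c,d in Q[m][::4]])
# rear-edge x of each block: min x of top-surface points per lane
for i in (2,3,4,5):
    x,y=lane(i,.0); k=(abs(S[...,1]-(y-.004))<.014)&(S[...,2]>.046)&(S[...,2]<.053)&(abs(S[...,0]-.63)<.05)
    c,s=np.cos(YAW),np.sin(YAW); u=(S[k][:,:2]-O)@[c,s]; print(i,k.sum(),np.percentile(u,[2,10,50]).round(4))
cv2.imwrite("pics/p6.png",cv2.resize(b["pixels"][140:200,220:300],(800,600),interpolation=2)[...,::-1])
E
```

```text
[(0.645, 0.219, 0.052), (0.644, 0.218, 0.047), (0.626, 0.214, 0.05), (0.64, 0.203, 0.051), (0.62, 0.204, 0.051), (0.64, 0.195, 0.049), (0.621, 0.198, 0.049), (0.638, 0.185, 0.05), (0.653, 0.176, 0.049), (0.629, 0.186, 0.047), (0.643, 0.175, 0.048), (0.636, 0.157, 0.049), (0.622, 0.15, 0.052), (0.636, 0.142, 0.051), (0.622, 0.143, 0.051), (0.638, 0.138, 0.048), (0.625, 0.14, 0.046), (0.613, 0.138, 0.047)]
2 22 [-0.0243 -0.0222 -0.007 ]
3 42 [-0.0249 -0.0214  0.0003]
4 47 [-0.0242 -0.0213  0.0015]
5 59 [-0.0242 -0.0198  0.0065]
```

View pics/p6.png

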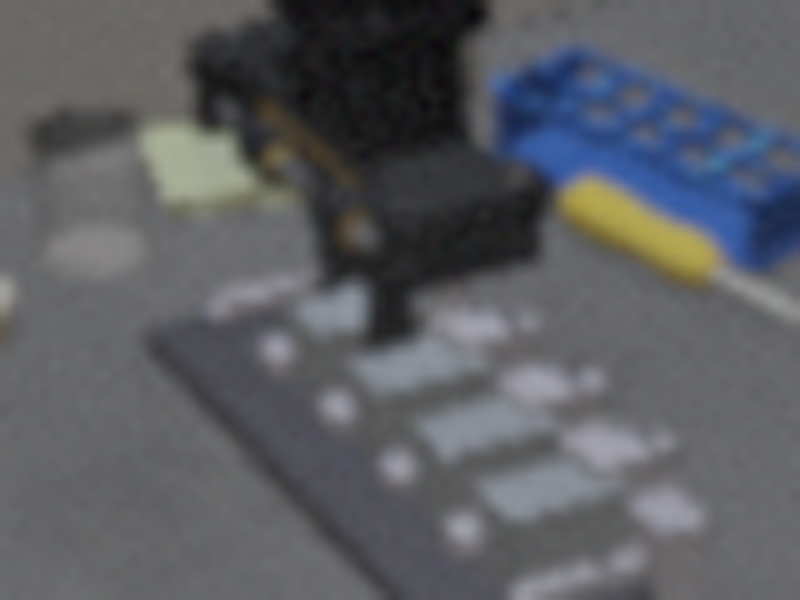

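>>> apply_moves(steps=[[0, 0, 0, -1, 0, 0, -1], [0, 0, 0, -2, 0, 0, -1], [0, 0, 0, -3, 0, 0, -1], [0, 0, 0, -3, 0, 0, -1]])

```text
time: 37.53
ee_pos: [0.6531, 0.1991, -0.0063]
eef_rot: [0.038, 0.999, -0.0, -0.005]
ft_force: [-26.9, -6.4, 20.0]
width: 0.0295
grip_force: 45.0
```

```bash
cat > rear.py <<'E'
from plc import *
def rear(n=4):
    c,s=np.cos(YAW),np.sin(YAW)
    Ss=[cloud(r.camera("scene")).reshape(-1,3) for _ in range(n)]
    for i in (2,3,4,5):
        U=[];E=[]
        for S in Ss:
            d=S[:,:2]+[.0035,.004]-O; u=d@[c,s]; v=d@[-s,c]-(3-i)*.056
            k=(abs(v)<.012)&(S[:,2]>.030)&(S[:,2]<.045)&(u>-.04)&(u<-.0); U.append(np.median(u[k]))
            k=(abs(v)<.012)&(S[:,2]>.0465)&(S[:,2]<.053)&(u>-.05)&(u<.0); E.append(np.sort(u[k])[:3].mean())
        print(i,np.round(U,4),np.round(E,4))
E
python3 - <<'E'
from rear import *
s=r.read_state(); print(s["ee_pos"],s["ft_force"],s["torque"])
rear()
E
```

```text
[ 0.65309995  0.19906051 -0.00630454] [-26.85990611  -6.40767274  19.98258713] [-1.48499095  5.87997313 -0.16394556]
2 [-0.0153 -0.0127 -0.0146 -0.0179] [-0.019  -0.02   -0.0179 -0.017 ]
3 [-0.0166 -0.0141 -0.0181 -0.0137] [-0.022  -0.0189 -0.0188 -0.021 ]
4 [-0.0168 -0.0197 -0.0187 -0.0159] [-0.0201 -0.0198 -0.0207 -0.0218]
5 [-0.0182 -0.0167 -0.0187 -0.0179] [-0.0196 -0.0202 -0.0214 -0.0203]
```

The force has jumped to -27 N with no further travel, so the block is against the stop, level with the others. I'll release and retreat.

>>> apply_moves(steps=[[0, 0, 0, 2, 0, -0.5, -1], [0, 0, 0, 2, 0, -0.5, -0.08], [0, 0, 0, 2, 0, -0.5, -0.08], [0, 0, 0, 2, 0, -0.5, -0.08], [0, 0, 0, 2, 0, -20, -0.08], [0, 0, 0, 2, 0, -45, -0.08], [0, 0, 0, 40, 0, -80, -0.1], [0, 0, 0, 80, -20, -100, -0.1], [0, 0, 0, 110, -60, -110, -0.1], [0, 0, 0, 140, -100, -120, -0.1], [0, 0, 0, 165, -140, -120, -0.1], [0, 0, 0, 180, -180, -120, -0.1], [0, 0, 0, 200, -220, -120, -0.1], [0, 0, 0, 210, -260, -120, -0.1], [0, 0, 0, 210, -300, -120, -0.1], [0, 0, 0, 210, -340, -120, -0.1], [0, 0, 0, 210, -340, -120, -0.1]])

```text
time: 39.15
ee_pos: [0.4221, -0.1273, 0.1131]
eef_rot: [0.039, 0.999, 0.0, 0.001]
ft_force: [0.2, -0.2, -0.6]
width: 0.0394
grip_force: 0.0
```

```bash
python3 - <<'E'
from rear import *
from seg import plateau
rear(3)
c=r.camera("top"); b=r.camera("scene"); P=cloud(c); S=cloud(b)
[print(*o) for o in plateau(P,.044,.054,(.59,.655,-.02,.32),20)]
[print(*o) for o in plateau(P,.028,.042,(.35,.56,-.18,.4),30)]
Q=P; k=(abs(Q[...,0]-.42)<.04)&(abs(Q[...,1]+.285)<.04)&(Q[...,2]>.076)&(Q[...,2]<.087); print(cv2.minAreaRect((Q[k][:,:2]*1000).astype(np.float32)) if k.sum()>5 else 0)
cv2.imwrite("pics/p7.png",np.hstack([cv2.resize(c["pixels"][120:210,130:250],(400,300),interpolation=2),cv2.resize(b["pixels"][140:215,220:320],(400,300),interpolation=2)])[...,::-1])
row(.420,-.2840,.14,2+51.6+90,flip=1); row(.420,-.2840,.14,2+51.6-90,flip=1)
print(r.read_state()["joint_positions"].round(2))
E
```

```text
2 [nan nan nan] [nan nan nan]
3 [nan nan nan] [nan nan nan]
4 [nan nan nan] [    nan -0.0018     nan]
5 [-0.0061 -0.0043 -0.0098] [-0.0092 -0.0055 -0.0085]
63 (198, 155) [0.6385 0.2029 0.0484] [array([638.6, 201.2]), array([31.8, 32.5]), np.float64(4.1)]
79 (213, 161) [0.6359 0.1437 0.049 ] [array([635.5, 145.2]), array([30.7, 39.4]), np.float64(83.8)]
79 (226, 224) [0.4358 0.0022 0.035 ] [array([437.5,   5.9]), array([39.8, 29.8]), np.float64(47.4)]
((420.7449645996094, -282.4319152832031), (43.61943435668945, 11.697832107543945), 54.964019775390625)
row [0.002, 0.002, -1.013, -9.2, -160.2, 10.1] n>= 8.1 rel 178
row [0.003, -0.002, 2.129, -9.2, -160.2, 10.1] n>= 17.0 rel -2
[ 0.91  0.02 -0.72  1.98  0.01  1.14  1.68]
  return _methods._mean(a, axis=axis, dtype=dtype,
  ret = ret.dtype.type(ret / rcount)
rear.py:10: RuntimeWarning: Mean of empty slice.
  k=(abs(v)<.012)&(S[:,2]>.0465)&(S[:,2]<.053)&(u>-.05)&(u<.0); E.append(np.sort(u[k])[:3].mean())
```

View pics/p7.png

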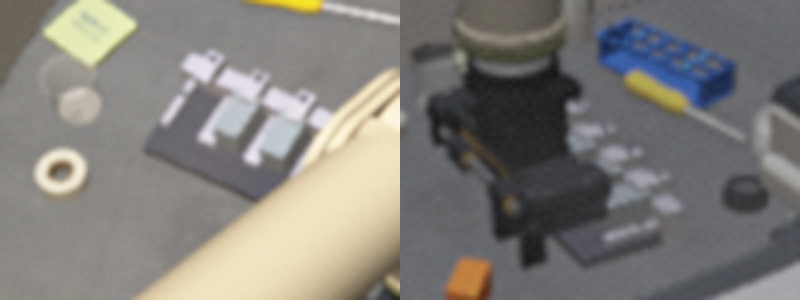

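>>> apply_moves(steps=[[0, 0, 0.12, 0, 0, 0, -0.1], [0, 0, 0.24, 0, -15, 0, -0.1], [0, 0, 0.36, 0, -30, 0, -0.1], [0, 0, 0.48, 0, -45, 0, -0.1], [0, 0, 0.6, 0, -60, 0, -0.1], [0, 0, 0.72, 0, -75, 0, -0.1], [0, 0, 0.84, 0, -90, 0, -0.1], [0, 0, 0.96, -5, -105, 0, -0.1], [0, 0, 1.08, -5, -120, 0, -0.1], [0, 0, 1.2, -9.2, -135, 5, -0.1], [0, 0, 1.32, -9.2, -150, 10, -0.1], [0, 0, 1.44, -9.2, -160.2, 10, -0.1], [0, 0, 1.56, -9.2, -160.2, 10, -0.1], [0, 0, 1.68, -9.2, -160.2, 10, -0.1], [0, 0, 1.8, -9.2, -160.2, 10, -0.1], [0, 0, 1.92, -9.2, -160.2, 10, -0.1], [0, 0, 2.04, -9.2, -160.2, 10, -0.1], [0, 0, 2.129, -9.2, -160.2, 10, -0.1], [0, 0, 2.129, -9.2, -160.2, 10, -0.1], [0, 0, 2.129, -9.2, -160.2, 10, -0.1]])

```text
time: 41.07
ee_pos: [0.4203, -0.2834, 0.1019]
eef_rot: [0.891, 0.453, 0.001, -0.001]
ft_force: [0.3, 0.7, -0.3]
width: 0.0392
grip_force: 0.0
```

```bash
python3 - <<'E'
from rear import *
from seg import plateau
rear(3)
c=r.camera("top"); P=cloud(c)
[print(*o) for o in plateau(P,.044,.054,(.59,.655,-.02,.32),20)]
[print(*o) for o in plateau(P,.028,.042,(.35,.56,-.18,.4),30)]
b=r.camera("scene")
cv2.imwrite("pics/p8.png",np.hstack([cv2.resize(c["pixels"][120:210,150:270],(400,300),interpolation=2),cv2.resize(b["pixels"][140:215,220:320],(400,300),interpolation=2)])[...,::-1])
row(.420,-.2838,.061,2+51.6-90,flip=1)
E
```

```text
2 [-0.0171 -0.0133 -0.0185] [-0.0204 -0.02   -0.0193]
3 [-0.0188 -0.0195 -0.0191] [-0.0199 -0.0196 -0.0216]
4 [nan nan nan] [nan nan nan]
5 [nan nan nan] [nan nan nan]
53 (198, 154) [0.6391 0.2028 0.0492] [array([638.1, 202.3]), array([32.8, 33.2]), np.float64(88.5)]
75 (213, 161) [0.6351 0.1445 0.0486] [array([635.2, 145.4]), array([31.9, 41.9]), np.float64(83.9)]
87 (227, 166) [0.6318 0.0891 0.049 ] [array([632.6,  88. ]), array([44.9, 32.2]), np.float64(1.1)]
90 (241, 172) [0.6294 0.0331 0.0487] [array([629.7,  33.4]), array([32.2, 48.3]), np.float64(84.2)]
row [-0.001, -0.002, 0.001, 0.6, 0.2, 78.8] n>= 1.9 rel -2
  return _methods._mean(a, axis=axis, dtype=dtype,
  ret = ret.dtype.type(ret / rcount)
rear.py:10: RuntimeWarning: Mean of empty slice.
  k=(abs(v)<.012)&(S[:,2]>.0465)&(S[:,2]<.053)&(u>-.05)&(u<.0); E.append(np.sort(u[k])[:3].mean())
```

View pics/p8.png

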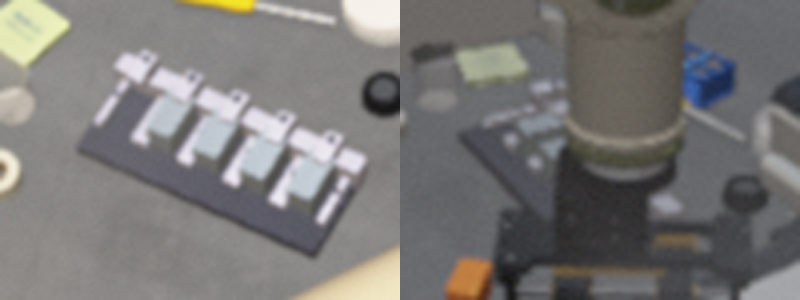

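All four blocks appear home, aligned in lanes 2–5 of the top view, with rear edges level. Now the dial.

>>> apply_moves(steps=[[0, 0, 0, 0.6, 0.2, 30, -0.1], [0, 0, 0, 0.6, 0.2, 50, -0.1], [0, 0, 0, 0.6, 0.2, 65, -0.1], [0, 0, 0, 0.6, 0.2, 72, -0.1], [0, 0, 0, 0.6, 0.2, 78.8, -0.1], [0, 0, 0, 0.6, 0.2, 78.8, -0.1], [0, 0, 0, 0.6, 0.2, 78.8, -1], [0, 0, 0, 0.6, 0.2, 78.8, -1], [0, 0, 0, 0.6, 0.2, 78.8, -1], [0, 0, 0, 0.6, 0.2, 78.8, -1], [0, 0, 0, 0.6, 0.2, 78.8, -1], [0, 0, 0, 0.6, 0.2, 78.8, -1], [0, 0, 0, 0.6, 0.2, 78.8, -1]], force=25)

```text
time: 42.4
ee_pos: [0.4218, -0.2853, 0.0236]
eef_rot: [0.893, 0.45, 0.002, 0.001]
ft_force: [7.1, -5.2, -5.3]
width: 0.0121
grip_force: 25.0
```

```bash
python3 - <<'E'
from plc import *
c,s=np.cos(YAW),np.sin(YAW)
Ps=[cloud(r.camera("top")).reshape(-1,3) for _ in range(4)]; S=np.concatenate(Ps)
for i in (2,3,4,5):
    d=S[:,:2]-O; u=d@[c,s]; v=d@[-s,c]-(3-i)*.056; z=S[:,2]
    o=[]
    for a,b in((-.012,-.004),(-.004,.004),(.004,.012)):
        k=(v>a)&(v<b)&(z>.044)&(z<.054)&(u>-.05)&(u<.01); o.append(round(float(np.percentile(u[k],5)),4))
    print(i,o)
s=r.read_state(); print(s["width"],s["grip_force"])
E
```

```text
2 [-0.0237, -0.0219, -0.0216]
3 [-0.022, -0.0238, -0.0244]
4 [-0.024, -0.0231, -0.0223]
5 [-0.0231, -0.0218, -0.0234]
0.0117608746272534 24.980013370513916
```

Rear edges are level to about 1 mm. Turning the dial by -0.9 rad.

>>> apply_moves(steps=[[0, 0, 0.1, 0, 0, 0, -1], [0, 0, 0.2, 0, 0, 0, -1], [0, 0, 0.3, 0, 0, 0, -1], [0, 0, 0.4, 0, 0, 0, -1], [0, 0, 0.5, 0, 0, 0, -1], [0, 0, 0.6, 0, 0, 0, -1], [0, 0, 0.7, 0, 0, 0, -1], [0, 0, 0.8, 0, 0, 0, -1], [0, 0, 0.9, 0, 0, 0, -1], [0, 0, 0.9, 0, 0, 0, -1], [0, 0, 0.9, 0, 0, 0, -1]])

```text
time: 43.52
ee_pos: [0.4219, -0.2855, 0.0237]
eef_rot: [1.0, 0.017, 0.002, 0.0]
ft_force: [7.9, -7.1, -7.5]
width: 0.0118
grip_force: 25.0
```

>>> apply_moves(steps=[[0, 0, 0, 0, 0, 0, -0.1], [0, 0, 0, 0, 0, 0, -0.1], [0, 0, 0, 0, 0, 0, -0.1], [0, 0, 0, 0, 0, 0, -0.1], [0, 0, 0, 0, 0, 0, -0.1], [0, 0, 0, 0, 0, -30, -0.1], [0, 0, 0, 0, 0, -70, -0.1], [0, 0, 0, 0, 0, -110, 0.2], [0, 0, 0, 0, 40, -130, 0.2], [0, 0, 0, 0, 80, -130, 0.2], [0, 0, 0, 0, 120, -130, 0.2], [0, 0, 0, 0, 120, -130, 0.2]])

```text
time: 44.52
ee_pos: [0.421, -0.4124, 0.1521]
eef_rot: [1.0, 0.013, -0.0, 0.0]
ft_force: [-1.5, 0.1, -1.3]
width: 0.0519
grip_force: 0.0
```

```bash
python3 - <<'E'
from h import *
for n in("top","scene"):
    Q=cloud(r.camera(n)); k=(abs(Q[...,0]-.42)<.04)&(abs(Q[...,1]+.285)<.04)&(Q[...,2]>.076)&(Q[...,2]<.087); print(n,k.sum(),cv2.minAreaRect((Q[k][:,:2]*1000).astype(np.float32)) if k.sum()>5 else 0)
s=r.read_state(); print(s["time"],s["ee_pos"],s["ft_force"])
E
```

```text
top 47 ((422.4996643066406, -283.69134521484375), (43.6660041809082, 11.085232734680176), 0.29967200756073)
scene 48 ((420.24273681640625, -287.3520812988281), (46.37284469604492, 14.80383014678955), 5.3107476234436035)
44.6167 [ 0.42315895 -0.40548588  0.15185802] [0.23153483 1.73445406 0.23139894]
```

```bash
python3 - <<'E'
from plc import *
from seg import plateau
P=cloud(r.camera("top"))
[print(*o) for o in plateau(P,.044,.054,(.59,.655,-.02,.32),20)]
[print(*o) for o in plateau(P,.028,.042,(.35,.56,-.18,.4),30)]
print(r.close_job())
E
```

```text
67 (198, 155) [0.6361 0.2016 0.049 ] [array([637.1, 203.2]), array([34.2, 32. ]), np.float64(3.9)]
66 (212, 160) [0.6376 0.1469 0.0489] [array([635.4, 145.8]), array([30.5, 38.6]), np.float64(88.1)]
92 (227, 167) [0.6317 0.0886 0.049 ] [array([630.3,  89.2]), array([45.2, 32. ]), np.float64(2.3)]
86 (241, 172) [0.6294 0.0332 0.0496] [array([630.4,  34.1]), array([31.3, 44.4]), np.float64(82.6)]
104 (224, 220) [0.4481 0.0152 0.0351] [array([446.9,  14.5]), array([54.1, 29.8]), np.float64(45.7)]
the job is handed in; nothing more can be done
None
```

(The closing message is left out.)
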